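# Make up the duplicating flask on the turntable

### The job

Make up the duplicating flask around the stone model, in the middle of the turntable, from the bottom up: first the solid base disc, then the yellow quadrant model upright on it with its teeth up, then the tall thin-walled collar around the model, then the low thick-walled ring on the collar, and last the lid with its knob up. Centre each part well on the one below and let go of it before fetching the next. Set the model down gently, for the stone is brittle and must not be dropped, and do not disturb the wax pot, the pin jar or the two carvers.

Things in the scene. Friction and masses are not known exactly. Their poses are not given: they have to be found in the camera images.
- turntable: Grey aluminium modelling turntable, fixed to the bench: a flat disc 130 mm across on a narrower dark foot, its level upper face 28 mm above the bench. The disc turns freely (lightly braked) about the upright axis through its middle. Origin: on that axis at bench level; z up; this pose is the fixed foot's and does not turn with the disc.
- flask_base: Flask base: a solid plain aluminium disc, 64 mm across and 20 mm thick, about 0.16 kg, lying flat on the bench. Origin: centre of its underside; z up along its axis.
- model: Yellow stone quadrant model of four teeth: a block 38 mm long (its x), 19 mm wide (its y) and 17 mm high with flat sides, with a row of teeth on top reaching 25.5 mm; about 30 g. Stands upright on the bench. Origin: centre of its underside; z up through the teeth. Any heading is good when it is set down.
- collar: Flask collar: a thin-walled steel tube open at both ends, 60 mm outside, 52 mm inside, 36 mm tall, about 90 g, standing upright; it goes over the model with about 5 mm to spare all round. Origin: on its axis at its lower rim; z up along the axis.
- fill_ring: Filling ring: a low, thick-walled aluminium ring, 60 mm outside, 36 mm inside, 20 mm thick, about 0.11 kg, lying flat. Origin: on its axis at its underside; z up along the axis.
- flask_lid: Flask lid: a steel disc 54 mm across and 7 mm thick with a round knob on top, 18 mm in diameter, its grip from 10 to 28 mm above the underside; about 0.1 kg, lying flat, knob up. Origin: centre of the underside; z up through the knob.
- wax_pot: Bystander: round pewter wax pot, 74 mm across, 48 mm tall, loose on the far side of the bench. Origin: centre of its underside.
- pin_jar: Bystander: round frosted glass jar of chrome pins, 48 mm across, 46 mm tall, loose, left of the middle. Origin: centre of its underside.
- carver_near: Bystander: tan bone-handled carver with steel ends, 160 mm long, 10 mm wide, 8 mm high, loose, right of the middle, pointing away from the robot. Origin: under the middle of the handle; x along its length.
- carver_far: Bystander: the second carver, the same, lying crosswise on the far side of the bench. Origin: under the middle of the handle; x along its length.
Not all that is in view belongs to the job. What is shaped like the flask_lid but blue is not meant. Leave any blue look-alike of the fill_ring alone.

How it is judged:
By the outcome, as a careful person would: the job done as asked, in the order asked, and still so for the second after the job is handed in, with the robot touching nothing.
It also fails if it takes over 128 s, if anything falls off the work surface, if the arm or the gripper's body presses on something with over 40 N, if the wrist force passes 120 N, or if a joint passes its speed limit or range.

### The arm

A 6-joint arm with a two-finger parallel gripper is mounted at the origin on the work surface. World frame = base frame: x ahead of the robot, y to its left, z up, the work surface at z = 0. Lengths are in mm, angles in rad, forces in N, time in s.
With the tool pointing down it reaches from about 350 to 975 mm from the base axis. Payload 17.4 kg.
Tool frame: the origin (TCP) lies midway between the tips of the shut fingers; the grasp point (between the pads) lies behind it (robot.pinch_z is the z of the grasp point in the tool frame, in mm); z points along the fingers, y is the line along which they close (so a half turn about z gives the same grasp; the last joint's range is limited). The gripper opens to 85 mm and grips with 20 to 120 N. Pads are 22 mm wide; open, the fingers measure 114 mm over their backs; the gripper's body (76 mm by 85 mm) begins 54 mm behind the grasp point. The pads swing forward as they close: fully open they stand 13 mm farther back than shut.
Start: joints at [1.31, 0.116, 1.442, -0, 1.584, -0.038], TCP at [149.157, 658.319, 200.303] pointing down, gripper open.
Joint ranges: [-2.83, 2.83], [-0.83, 2.19], [0.07, 2.5], [-1.14, 4.28], [0.01, 3], [-2.97, 2.97]. Speed limits (rad/s): [1.89, 1.89, 2.22, 3.14, 3.14, 3.14].

### API

Orientations are given as a unit quaternion [w, x, y, z].
In Python, from station import sense, cams, robot gives the robot as it stands. The module is installed in compiled form; this text tells all that it offers.
- The arm moves only by the tool carry_out, never from a script. Its argument "motion" is a list of rows, each an object of numbers: "tx", "ty", "tz": the shift along the tool's x, y, z in mm; "yaw": the turn about the tool's z in units of 6 degrees (1.0 is 6 degrees). In form: [{"tx": .., "ty": .., "tz": .., "yaw": ..}, ...]. A call has 1 to 5 rows; each row is the pose to reach, as a shift and turn from the pose commanded when the call began, along the tool's axes at that moment; what a row does not reach only later rows make up. A row lasts 1/8 s, in which the tool goes at most 62.5 mm and 10.7 degrees, less where a joint would pass 70% of its speed; a pose out of reach is approached as far as the arm can. A call with a gripper value outside its range is refused whole. "jaw" is the finger opening in mm, from 0 to 85.4, set as the call begins (left out, the last holds). The fingers move at their own pace and stop on an object; the grip force is fixed at half the most. Time passes only in rows, so rows that repeat a pose let the fingers close. It gives the time, the measured TCP pose, the force, the opening and the grip force at its end, in the units of the state.
- sense(): the state, without advancing time (a new reading comes with each control period).
- cams.snapshot(name): name is "scene" or "top" or "wrist"; returns (picture, depth): 420x560x3 uint8, red, green, blue; 420x560 float32, mm along the optical axis (not along the pixel's ray), 0 where there is no reading.
- cams.camera_model(name): a dict with "fx", "fy", "cx", "cy" (pixels), "extrinsics" (4x4, takes a point from camera to world coordinates). Camera axes: x right, y up, looking along -z (the intrinsics and any distortion apply to the point x, -y, -z); pixel columns grow to the right and rows downward; lengths in mm; the calibration is good to about 2 mm. A picture is of the moment at which its call begins: read the wrist's pose just before it. camera_model takes no time and is no camera call; for the wrist camera it gives the pose at the moment of the call.
- robot.finish_job(): hands the job in; it is judged then, once.
The state is a dict: "time": time; "q": joint angles; "qd": joint speeds; "tau": joint torques, N m; "tool_pos": TCP position; "eef_rot": TCP orientation; "force": force on the tool from outside, world axes, zero at the start; "wrist_torque": the same for the moment, N m; "gripper_width": finger opening in mm; "finger_force": force on a finger pad.
Only numpy, scipy, OpenCV 4.12 (cv2) and the standard library are available. Lean on these libraries where they do the work, as an engineer would, in place of code of your own. Each camera call takes 0.05 s, during which the arm holds its last target. There are 200 camera calls.

## Working session

There is one attempt and no reset: what is moved stays moved. The work goes in short steps, Python scripts to look and compute and a tool call to move; the robot and the scene stay as the last step left them, time stands still between calls to the robot, and variables do not carry over. Pictures are saved under pics/ and viewed, at most 16 in all, crops included, and the job is handed in when it is done.

Besides the shell and the picture viewer there is one more tool, called after "Emit:" by a JSON object that holds its "method" and its "body". carry_out: Moves the arm, as the interface text tells. Its arguments: {"type":"object","properties":{"motion":{"type":"array","items":{"type":"object","properties":{"tx":{"type":"number"},"ty":{"type":"number"},"tz":{"type":"number"},"yaw":{"type":"number"}}}},"jaw":{"type":"number"}},"required":["motion"]}

```bash
mkdir -p pics; python3 - <<'E'
from station import sense, cams, robot
import cv2,numpy as np
s=sense(); print({k:np.round(v,3).tolist() for k,v in s.items()}, robot.pinch_z)
for n in("top","scene"):
    p,d=cams.snapshot(n); cv2.imwrite(f"pics/{n}0.png",p[:,:,::-1]); np.save(f"{n}0.npy",d); np.save(f"{n}0p.npy",p)
    m=cams.camera_model(n); print(n,{k:np.round(v,3).tolist() for k,v in m.items()})
E
```

```text
{'time': 0.0, 'q': [1.31, 0.116, 1.442, -0.0, 1.584, -0.038], 'qd': [0.0, -0.0, 0.001, 0.0, 0.001, 0.0], 'tau': [0.002, -73.198, -63.249, 0.0, 0.006, -0.0], 'tool_pos': [149.096, 658.095, 199.56], 'eef_rot': [-0.0, 0.111, 0.994, -0.001], 'force': [-0.187, -0.846, 0.023], 'wrist_torque': [-0.04, 0.02, 0.016], 'finger_force': 0.0, 'gripper_width': 85.37} -18.700000000000003
top {'fx': 427.285, 'fy': 427.285, 'cx': 280.814, 'cy': 217.673, 'extrinsics': [[0.005, 0.981, -0.195, 360.857], [-1.0, 0.003, -0.01, -7.029], [-0.009, 0.195, 0.981, 978.386], [0.0, 0.0, 0.0, 1.0]]}
scene {'fx': 383.869, 'fy': 383.869, 'cx': 276.233, 'cy': 207.615, 'extrinsics': [[0.263, -0.541, 0.799, 1228.197], [0.965, 0.151, -0.215, -201.205], [-0.004, 0.827, 0.562, 528.616], [0.0, 0.0, 0.0, 1.0]]}
```

View pics/top0.png

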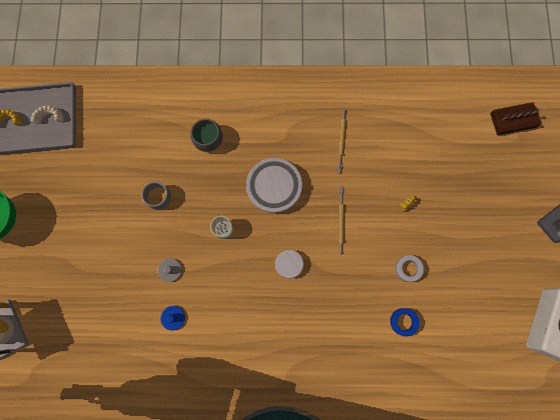

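View pics/scene0.png

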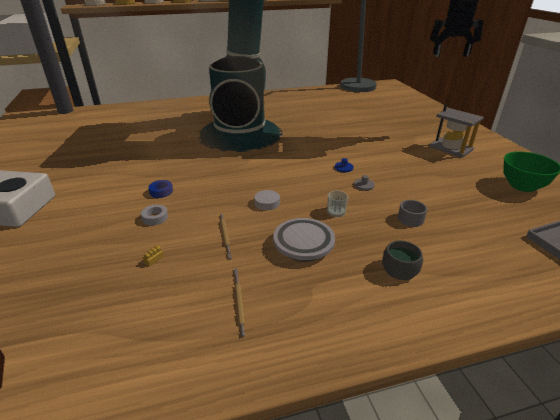

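The top view shows the turntable at (274,185), base disc at (289,264), model at (408,203), collar at (156,195), pin jar at (222,227), wax pot at (206,135), and carvers at (342,140) and (341,220).

Possible lids: grey (170,270) and blue (173,318). Possible rings: grey (411,268) and blue (405,322). The task says the blue ones aren't meant, so I want the grey lid and grey ring. I'll confirm that in a crop and measure.

```bash
cat > h.py <<'E'
import cv2,numpy as np
def cloud(d,m):
    v,u=np.mgrid[:d.shape[0],:d.shape[1]]
    P=np.stack([(u-m['cx'])/m['fx']*d,-(v-m['cy'])/m['fy']*d,-d],-1)
    E=np.array(m['extrinsics']); return P@E[:3,:3].T+E[:3,3]
def ray(u,v,z,m):
    E=np.array(m['extrinsics']); r=E[:3,:3]@np.array([(u-m['cx'])/m['fx'],-(v-m['cy'])/m['fy'],-1])
    return E[:3,3]+r*(z-E[2,3])/r[2]
E
python3 - <<'E'
from station import cams
from h import *
d=np.load("top0.npy");p=np.load("top0p.npy");m=cams.camera_model("top")
W=cloud(d,m)
print("bench z",np.median(W[290:310,200:260,2]),"zero",(d==0).mean())
T=dict(turntable=(274,185,36,28),base=(289,264,22,20),model=(408,203,16,17),collar=(156,195,20,36),ring=(411,268,20,20),lid=(170,270,18,7),blid=(173,318,18,7),bring=(405,322,20,20),pot=(206,135,22,48),jar=(222,227,17,46),c1=(342,140,38,8),c2=(341,220,38,8))
for n,(u,v,r,h) in T.items():
    M=np.zeros(d.shape,np.uint8); s=np.s_[v-r:v+r+1,u-r:u+r+1]
    w=W[s]; top=np.percentile(w[...,2],99); k=(w[...,2]>(4 if h==7 or h==8 else h-6))&(d[s]>0)
    M[s]=k; c=max(cv2.findContours(M,0,1)[0],key=cv2.contourArea)
    if len(c)<5: print(n,'few');continue
    (eu,ev),ax,a=cv2.fitEllipse(c); hu=cv2.convexHull(c); 
    zz=h
    q=ray(eu,ev,zz,m); (bu,bv),bs,ba=cv2.minAreaRect(c)
    print(n,"px",round(eu,1),round(ev,1),"ax",np.round(ax,1),"xy",np.round(q[:2],1),"top",round(top,1),"cloud mean",np.round(w[k].mean(0)[:2],1),"rect",np.round(bs,1),round(ba,1))
a=cv2.resize(p[240:345,140:210],None,fx=5,fy=5);b=cv2.resize(p[240:345,375:445],None,fx=5,fy=5)
cv2.imwrite("pics/crop1.png",np.hstack([a,b])[:,:,::-1])
E
```

```text
bench z 0.32235709351522246 zero 0.004162414965986395
turntable px 273.4 184.6 ax [53.7 55.3] xy [627.8  20. ] top 32.3 cloud mean [628.  20.] rect [54. 55.] 90.0
base px 288.5 263.3 ax [27.5 27.7] xy [447.5 -15.1] top 23.6 cloud mean [447.5 -15. ] rect [27. 27.] 90.0
model px 407.1 202.3 ax [ 8.6 19.9] xy [ 589.2 -288.2] top 28.8 cloud mean [ 588.2 -286.9] rect [ 8.1 17.3] 51.3
collar px 154.0 193.7 ax [24.9 25.9] xy [603.4 291.9] top 38.5 cloud mean [603.7 292.2] rect [25. 26.] 90.0
ring px 409.3 267.9 ax [25.5 26.7] xy [ 438.5 -284.3] top 23.2 cloud mean [ 438.6 -284.4] rect [26. 26.] 90.0
lid px 169.0 269.6 ax [22.1 23.5] xy [433.5 255.9] top 31.3 cloud mean [433.5 254.9] rect [23. 22.] 90.0
blid px 171.9 317.6 ax [23.  24.1] xy [327.4 243.4] top 28.8 cloud mean [327.3 242.6] rect [23.5 24.3] 14.0
bring px 404.6 321.6 ax [26.3 28. ] xy [ 321.9 -267.8] top 23.4 cloud mean [ 322.  -267.7] rect [27. 27.] 90.0
pot px 204.5 132.3 ax [27.1 29.2] xy [747.3 180.2] top 50.8 cloud mean [743.5 179.4] rect [27. 29.] 90.0
jar px 220.1 225.7 ax [20.4 20.7] xy [527.9 137. ] top 48.4 cloud mean [528.3 138.5] rect [20.6 21. ] 26.6
c1 px 341.0 139.6 ax [ 3.8 55.9] xy [ 745.5 -140.9] top 9.0 cloud mean [ 747.9 -144.5] rect [ 4.7 62.4] 4.8
c2 px 340.5 221.9 ax [ 3.5 63.1] xy [ 544.5 -135. ] top 9.2 cloud mean [ 548.3 -136.4] rect [68.  4.] 90.0
```

View pics/crop1.png

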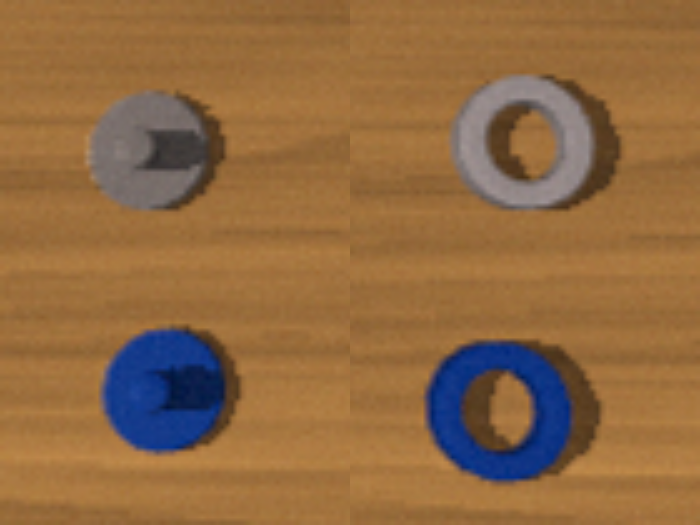

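The crop shows the grey lid (left, top) and grey ring (right, top) as described. The blue ones below them are decoys. I'll head for the base and straighten the tool heading on the way.

Emit:
{"method": "carry_out", "body": {"motion": [{"tx": -33,"ty": -44,"tz": 0,"yaw": -1.06},{"tx": -66,"ty": -88,"tz": 0,"yaw": -2.125},{"tx": -99,"ty": -132,"tz": 0,"yaw": -2.125},{"tx": -132,"ty": -176,"tz": 0,"yaw": -2.125},{"tx": -165,"ty": -220,"tz": 0,"yaw": -2.125}], "jaw": 85}}

```text
time: 0.72
tool_pos: [261.8, 405.6, 200.0]
eef_rot: [-0.0, -0.0, 1.0, -0.0]
force: [-0.1, 0.5, 0.1]
gripper_width: 85.2
finger_force: 0.0
```

Emit:
{"method": "carry_out", "body": {"motion": [{"tx": -20,"ty": -46},{"tx": -40,"ty": -92},{"tx": -60,"ty": -138},{"tx": -80,"ty": -184},{"tx": -100,"ty": -230}]}}

```text
invalid input
```

Emit:
{"method": "carry_out", "body": {"motion": [{"tx": -21,"ty": -48},{"tx": -42,"ty": -96},{"tx": -64,"ty": -144},{"tx": -86,"ty": -190},{"tx": -86,"ty": -190}]}}

```text
invalid input
```

```bash
python3 - <<'E'
from station import sense, cams, robot
from h import *
s=sense(); print(s['time'],np.round(s['tool_pos'],1),np.round(s['q'],2)); m=cams.camera_model("wrist"); print(np.round(np.array(m['extrinsics']),3).tolist(),m['fx'],m['cx'],m['cy'])
p,d=cams.snapshot("wrist"); cv2.imwrite("pics/w1.png",p[:,:,::-1]);np.save("w1.npy",d)
W=cloud(d,m);k=(abs(W[...,2]-20)<5)&(d>0)
M=k.astype(np.uint8)
for c in cv2.findContours(M,0,1)[0]:
    if cv2.contourArea(c)>2000:
        e=cv2.fitEllipse(c); print(e, ray(*e[0],20,m), cv2.boundingRect(c), d[int(e[0][1]),int(e[0][0])])
E
```

```text
0.725 [261.8 405.6 200. ] [ 0.94 -0.31  1.84 -0.    1.61 -0.63]
[[-0.002, -0.952, -0.306, 184.112], [1.0, -0.002, -0.001, 405.356], [0.0, -0.306, 0.952, 372.945], [0.0, 0.0, 0.0, 1.0]] 314.13200612153867 284.3245500083 208.97483100818877
```

View pics/w1.png

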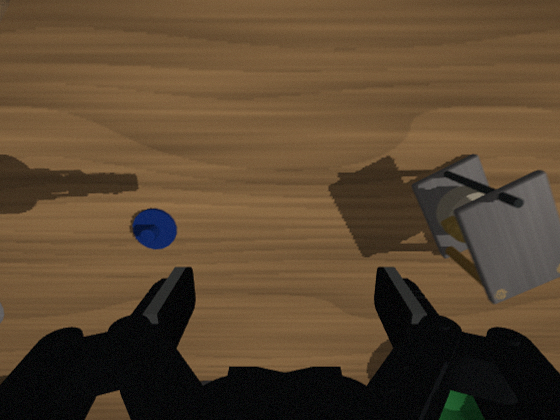

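The wrist view is empty of task parts: it shows only the blue decoy at (155,228) and a stand at right. All four fields are required per row, so I'll repeat the move with them filled in.

Emit:
{"method": "carry_out", "body": {"motion": [{"tx": -26,"ty": -46,"tz": 0,"yaw": 0},{"tx": -52,"ty": -92,"tz": 0,"yaw": 0},{"tx": -78,"ty": -138,"tz": 0,"yaw": 0},{"tx": -104,"ty": -184,"tz": 0,"yaw": 0},{"tx": -130,"ty": -230,"tz": 0,"yaw": 0}]}}

```text
time: 1.4
tool_pos: [391.8, 175.7, 200.3]
eef_rot: [0.0, 0.0, 1.0, 0.0]
force: [0.6, 1.1, -0.1]
gripper_width: 85.0
finger_force: 0.0
```

Emit:
{"method": "carry_out", "body": {"motion": [{"tx": -27,"ty": -48,"tz": 0,"yaw": 0},{"tx": -54,"ty": -96,"tz": 0,"yaw": 0},{"tx": -81,"ty": -144,"tz": 0,"yaw": 0},{"tx": -108,"ty": -190,"tz": 0,"yaw": 0},{"tx": -108,"ty": -190,"tz": 0,"yaw": 0}]}}

```text
time: 2.02
tool_pos: [500.1, -15.3, 199.5]
eef_rot: [-0.001, 0.002, 1.0, -0.0]
force: [-0.5, 0.9, -1.2]
gripper_width: 84.7
finger_force: 0.0
```

```bash
cat >> h.py <<'E'
def look(name,zlo,zhi,z,save=None,amin=800):
    from station import sense,cams
    s=sense(); m=cams.camera_model("wrist"); p,d=cams.snapshot("wrist")
    print(round(s['time'],2),'tcp',np.round(s['tool_pos'],1))
    if save: cv2.imwrite(f"pics/{save}.png",p[:,:,::-1])
    W=cloud(d,m); M=((W[...,2]>zlo)&(W[...,2]<zhi)&(d>0)).astype(np.uint8)
    for c in cv2.findContours(M,0,1)[0]:
        if cv2.contourArea(c)>amin:
            e=cv2.fitEllipse(c); k=np.zeros_like(M); cv2.drawContours(k,[c],-1,1,-1); q=W[(k&M)>0]
            H=np.array([ray(*x,z,m)[:2] for x in c[:,0]],np.float32); (cx,cy),r=cv2.minEnclosingCircle(H); R=cv2.minAreaRect(H)
            print(name,'px',np.round(e[0],0),'ell',np.round(ray(*e[0],z,m)[:2],1),'circ',np.round([cx,cy,2*r],1),'rect',np.round(R[0],1),np.round(R[1],1),round(R[2],1),'zmed',round(float(np.median(q[:,2])),1))
    return p,d,W,m
E
python3 -c "
from h import *
look('base',14,26,20,'w2')"
```

```text
2.02 tcp [500.1 -15.3 199.5]
base px [283. 132.] ell [447.6 -16.2] circ [448.5 -16.2  63.3] rect [448.4 -16.3] [62.  62.7] 44.5 zmed 19.1
base px [ 37. 125.] ell [ 439.4 -283.5] circ [ 440.6 -283.    62.9] rect [ 440.  -283.3] [58.6 61.9] 8.9 zmed 18.7
base px [29. 14.] ell [ 333.8 -265.5] circ [ 329.6 -265.9   59.8] rect [ 338.  -265.9] [58.2 32.1] 89.9 zmed 18.7
```

View pics/w2.png

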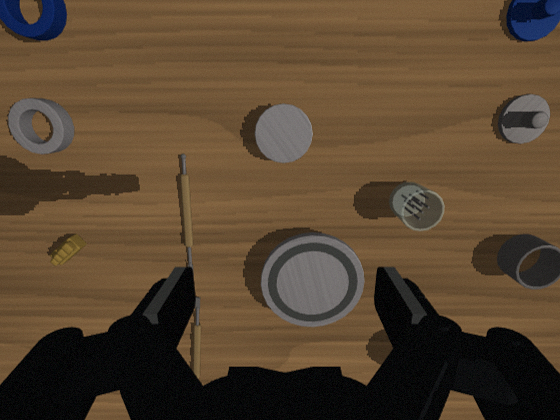

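The wrist view shows the base at (283,132), turntable at (312,280), ring at (41,125), model at (68,249), collar at (530,260) and lid at (525,118). Moving over the base and down.

Emit:
{"method": "carry_out", "body": {"motion": [{"tx": 26,"ty": -0.5,"tz": 40,"yaw": 0},{"tx": 52,"ty": -1,"tz": 85,"yaw": 0},{"tx": 52,"ty": -1,"tz": 130,"yaw": 0},{"tx": 52,"ty": -1,"tz": 165,"yaw": 0},{"tx": 52,"ty": -1,"tz": 185,"yaw": 0}]}}

```text
time: 2.7
tool_pos: [446.1, -12.6, 13.5]
eef_rot: [-0.001, -0.001, 1.0, 0.0]
force: [0.2, -0.6, 0.8]
gripper_width: 85.5
finger_force: 0.0
```

Emit:
{"method": "carry_out", "body": {"motion": [{"tx": 0,"ty": 0,"tz": 9,"yaw": 0},{"tx": 0,"ty": 0,"tz": 16,"yaw": 0},{"tx": 0,"ty": 0,"tz": 16,"yaw": 0}]}}

```text
time: 3.08
tool_pos: [447.4, -13.5, -0.5]
eef_rot: [0.0, -0.0, 1.0, -0.0]
force: [-0.2, -0.7, -0.3]
gripper_width: 84.8
finger_force: 0.0
```

Emit:
{"method": "carry_out", "body": {"motion": [{"tx": 0,"ty": 0,"tz": 0,"yaw": 0},{"tx": 0,"ty": 0,"tz": 0,"yaw": 0},{"tx": 0,"ty": 0,"tz": 0,"yaw": 0},{"tx": 0,"ty": 0,"tz": 0,"yaw": 0}], "jaw": 55}}

```text
time: 3.58
tool_pos: [447.4, -13.8, -0.6]
eef_rot: [0.0, 0.0, 1.0, -0.0]
force: [-1.0, 0.1, 0.1]
gripper_width: 54.8
finger_force: 0.0
```

```bash
python3 -c "
from h import *
look('x',14,26,20,'w3')
from station import cams,sense
print(sense()['tool_pos'],sense()['gripper_width'],sense()['q'],sense()['force'])
p,d=cams.snapshot('scene'); cv2.imwrite('pics/s3.png',np.vstack([cv2.resize(p[120:300,170:420],None,fx=2,fy=2),])[:,:,::-1])"
```

```text
3.58 tcp [447.4 -13.8  -0.6]
x px [281. 257.] ell [445.7 -15.8] circ [447.4 -16.6  64.7] rect [447.4 -15.7] [64. 61.] 11.1 zmed 19.2
[447.36692833 -13.77667203  -0.63638404] 55.59326890227956 [-8.77950074e-02 -2.68220437e-01  2.13853100e+00  8.26989947e-06
  1.27124140e+00 -1.65823764e+00] [-0.31006831 -0.37442639  0.0631284 ]
```

View pics/s3.png

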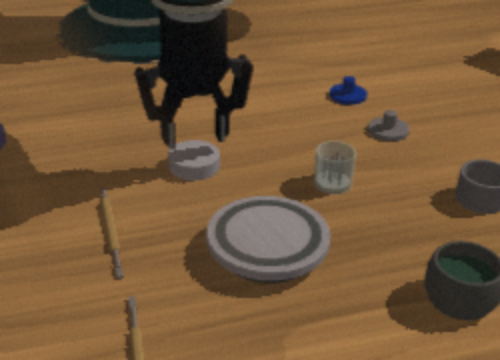

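```bash
python3 -c "
from h import *
from station import cams
m=cams.camera_model('scene'); p,d=cams.snapshot('scene'); W=cloud(d,m)
for v in range(160,205,4):
  print(v,[(u,*np.round(W[v,u]).astype(int)) for u in (253,256,259,267,278,281,284)])
"
```

```text
160 [(253, np.int64(455), np.int64(-47), np.int64(126)), (256, np.int64(460), np.int64(-41), np.int64(128)), (259, np.int64(460), np.int64(-34), np.int64(127)), (267, np.int64(460), np.int64(-16), np.int64(125)), (278, np.int64(469), np.int64(8), np.int64(125)), (281, np.int64(232), np.int64(83), np.int64(-2)), (284, np.int64(239), np.int64(90), np.int64(1))]
164 [(253, np.int64(436), np.int64(-44), np.int64(106)), (256, np.int64(456), np.int64(-41), np.int64(115)), (259, np.int64(463), np.int64(-35), np.int64(119)), (267, np.int64(458), np.int64(-15), np.int64(113)), (278, np.int64(464), np.int64(10), np.int64(112)), (281, np.int64(261), np.int64(75), np.int64(0)), (284, np.int64(266), np.int64(82), np.int64(2))]
168 [(253, np.int64(442), np.int64(-45), np.int64(98)), (256, np.int64(463), np.int64(-43), np.int64(109)), (259, np.int64(466), np.int64(-36), np.int64(110)), (267, np.int64(272), np.int64(29), np.int64(0)), (278, np.int64(467), np.int64(9), np.int64(104)), (281, np.int64(468), np.int64(16), np.int64(103)), (284, np.int64(445), np.int64(30), np.int64(89))]
172 [(253, np.in
[... 2485 characters left out ...]
, np.int64(429), np.int64(-46), np.int64(1)), (256, np.int64(460), np.int64(-45), np.int64(20)), (259, np.int64(460), np.int64(-37), np.int64(19)), (267, np.int64(465), np.int64(-19), np.int64(19)), (278, np.int64(471), np.int64(7), np.int64(18)), (281, np.int64(447), np.int64(22), np.int64(0)), (284, np.int64(448), np.int64(30), np.int64(-1))]
204 [(253, np.int64(446), np.int64(-50), np.int64(0)), (256, np.int64(460), np.int64(-45), np.int64(9)), (259, np.int64(471), np.int64(-40), np.int64(15)), (267, np.int64(481), np.int64(-23), np.int64(17)), (278, np.int64(468), np.int64(8), np.int64(4)), (281, np.int64(466), np.int64(17), np.int64(1)), (284, np.int64(463), np.int64(25), np.int64(-2))]
```

View pics/w3.png

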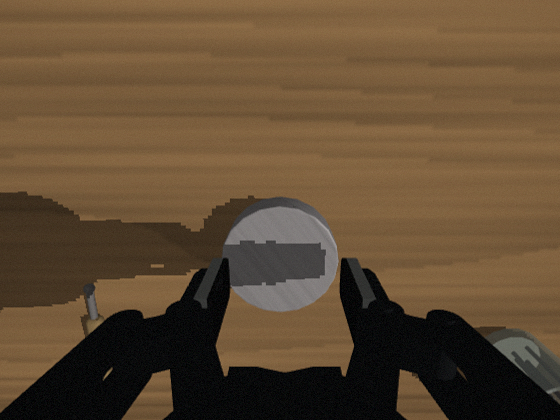

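```bash
python3 -c "
from h import *
from station import cams,sense,robot
m=cams.camera_model('wrist'); p,d=cams.snapshot('wrist'); W=cloud(d,m); s=sense()
print(s['tool_pos'],s['time'],m['extrinsics'][2][3],[a for a in dir(robot) if a[0]!='_'])
k=(p.max(2)<60)&(W[...,2]>25)&(d>0)
for v in range(256,300,8):
  print(v,[(u,*np.round(W[v,u]).astype(int).tolist()) for u in range(205,235,6)],[(u,*np.round(W[v,u]).astype(int).tolist()) for u in range(338,370,6)])
"
```

```text
[447.34804787 -13.75690719  -0.6948318 ] 3.775 172.24412782746631 ['IKError', 'finish_job', 'pinch_z']
256 [(205, 455, -62, 0), (211, 456, -58, -1), (217, 455, -55, 0), (223, 446, -47, 19), (229, 446, -44, 19)] [(338, 456, 19, -1), (344, 455, 22, 0), (350, 455, 26, -1), (356, 455, 30, 0), (362, 455, 33, 0), (368, 455, 37, -1)]
264 [(205, 461, -62, -1), (211, 437, -47, 44), (217, 437, -44, 44), (223, 437, -42, 44), (229, 451, -44, 19)] [(338, 461, 19, -1), (344, 439, 14, 41), (350, 437, 16, 45), (356, 437, 19, 44), (362, 461, 34, -1), (368, 461, 37, -1)]
272 [(205, 441, -50, 44), (211, 437, -45, 52), (217, 437, -43, 51), (223, 439, -41, 48), (229, 447, -41, 34)] [(338, 466, 19, -1), (344, 441, 14, 44), (350, 437, 14, 52), (356, 437, 17, 52), (362, 438, 20, 50), (368, 441, 24, 45)]
280 [(205, 437, -46, 58), (211, 437, -44, 58), (217, 437, -41, 59), (223, 443, -41, 49), (229, 451, -41, 35)] [(338, 472, 20, 0), (344, 446, 14, 44), (350, 439, 14, 56), (356, 437, 16, 58), (362, 437, 18, 58), (368, 441, 23, 51)]
288 [(205, 437, -45, 64), (211, 437, -43, 64), (217, 440, -41, 60), (223, 446, -41, 50), (229, 455, -41, 36)] [(338, 478, 20, -1), (344, 449, 14, 46), (350, 442, 14, 57), (356, 436, 14, 65), (362, 437, 17, 65), (368, 437, 19, 65)]
296 [(205, 437, -43, 71), (211, 437, -42, 69), (217, 443, -41, 61), (223, 450, -41, 50), (229, 459, -41, 37)] [(338, 484, 20, -1), (344, 452, 14, 47), (350, 445, 14, 58), (356, 439, 14, 67), (362, 438, 16, 69), (368, 437, 18, 70)]
```

Both cameras put the fingertips about 35 mm above the reported TCP z, so the closed fingers passed over the disc without touching it. I'll reopen, correct y by -2, go lower in steps and check the tip height by camera.

Emit:
{"method": "carry_out", "body": {"motion": [{"tx": 0,"ty": -2,"tz": 0,"yaw": 0},{"tx": 0,"ty": -2,"tz": 0,"yaw": 0},{"tx": 0,"ty": -2,"tz": 0,"yaw": 0},{"tx": 0,"ty": -2,"tz": 8,"yaw": 0},{"tx": 0,"ty": -2,"tz": 15,"yaw": 0}], "jaw": 85}}

```text
time: 4.4
tool_pos: [447.2, -15.7, -16.4]
eef_rot: [-0.0, 0.0, 1.0, 0.0]
force: [-0.2, -0.4, -0.2]
gripper_width: 85.1
finger_force: 0.0
```

```bash
cat >> h.py <<'E'
def tips():
    from station import sense,cams
    s=sense(); m=cams.camera_model("wrist"); p,d=cams.snapshot("wrist"); W=cloud(d,m); t=s['tool_pos']
    k=(d>0)&(d<172)&(abs(W[...,0]-t[0])<14)&(abs(W[...,1]-t[1])<60)
    for n,g in (('L',W[...,1]<t[1]),('R',W[...,1]>t[1])):
        q=W[k&g&(W[...,2]<t[2]+80)]; 
        if len(q): print(n,'minz',np.round(np.percentile(q[:,2],[0.5,2]),1),'inner y',round(float(np.percentile(q[:,1],98 if n=='L' else 2)),1),'x',np.round(np.percentile(q[:,0],[1,99]),1))
    print('tcp',np.round(t,2),'w',s['gripper_width'],'F',np.round(s['force'],1),'t',s['time'])
E
python3 -c "
from h import *
tips()"
```

```text
L minz [-1.7 -1.3] inner y -16.9 x [433.5 460.5]
R minz [-1.6 -1.2] inner y -14.4 x [433.5 460.5]
tcp [447.18 -15.73 -16.43] w 85.1083596086387 F [-0.2 -0.4 -0.2] t 4.4
```

```bash
sed -i "s/(d<172)/(W[...,2]>t[2]+27)/" h.py; python3 -c "
from h import *
tips()"
```

```text
L minz [17.8 18.1] inner y -16.8 x [433.1 460. ]
R minz [17.8 18.2] inner y -14.4 x [433.2 460.1]
tcp [446.65 -15.69 -17.39] w 84.87990314517886 F [-0.6  0.2 -0.8] t 4.45
```

Emit:
{"method": "carry_out", "body": {"motion": [{"tx": 0,"ty": 0,"tz": 5,"yaw": 0},{"tx": 0,"ty": 0,"tz": 10,"yaw": 0},{"tx": 0,"ty": 0,"tz": 10,"yaw": 0}]}}

```text
time: 4.88
tool_pos: [447.1, -15.7, -26.2]
eef_rot: [-0.0, 0.0, 1.0, 0.0]
force: [0.4, -0.4, 0.6]
gripper_width: 85.1
finger_force: 0.0
```

```bash
sed -i "s/(abs(W\[...,1\]-t\[1\])<60)/(abs(W[...,1]-t[1])<60)\&(abs(W[...,1]-t[1])>s['gripper_width']\/2-4)/" h.py; python3 -c "
from h import *
tips()"
```

```text
L minz [17.4 18.9] inner y -57.8 x [436.4 458.4]
R minz [17.4 19.1] inner y 26.4 x [436.2 458.2]
tcp [447.09 -15.71 -26.16] w 85.07365070483564 F [ 0.4 -0.4  0.6] t 4.875
```

Emit:
{"method": "carry_out", "body": {"motion": [{"tx": 0,"ty": 0,"tz": 3.5,"yaw": 0},{"tx": 0,"ty": 0,"tz": 7,"yaw": 0},{"tx": 0,"ty": 0,"tz": 7,"yaw": 0}]}}

```text
time: 5.3
tool_pos: [447.2, -15.7, -33.0]
eef_rot: [-0.0, 0.0, 1.0, 0.0]
force: [0.3, -0.3, 0.3]
gripper_width: 84.8
finger_force: 0.0
```

Emit:
{"method": "carry_out", "body": {"motion": [{"tx": 0,"ty": 0,"tz": 0,"yaw": 0},{"tx": 0,"ty": 0,"tz": 0,"yaw": 0},{"tx": 0,"ty": 0,"tz": 0,"yaw": 0},{"tx": 0,"ty": 0,"tz": 0,"yaw": 0}], "jaw": 55}}

```text
time: 5.8
tool_pos: [447.7, -15.8, -32.1]
eef_rot: [0.0, 0.0, 1.0, -0.0]
force: [-1.4, 1.2, 5.9]
gripper_width: 61.7
finger_force: 65.5
```

```bash
python3 -c "
from h import *
tips()
look('base',14,24,20)"
```

```text
L minz [-2.1 -1.7] inner y -43.3 x [434.1 459.6]
R minz [-2.  -1.6] inner y 11.8 x [434.1 459.7]
tcp [447.72 -15.77 -32.08] w 61.71495708506312 F [-1.4  1.2  5.9] t 5.8
5.85 tcp [447.7 -15.8 -32.1]
base px [284. 287.] ell [445.  -15.8] circ [443.5 -15.7  91.5] rect [444.6 -16.2] [69.4 67.2] 47.0 zmed 19.2
```

Gripped at 61.7 mm with a 65 N grip force. Lifting, then carrying it past the turntable to look down at the turntable's centre.

Emit:
{"method": "carry_out", "body": {"motion": [{"tx": 0,"ty": 0,"tz": -25,"yaw": 0},{"tx": 0,"ty": 0,"tz": -70,"yaw": 0},{"tx": -30,"ty": 5,"tz": -110,"yaw": 0},{"tx": -70,"ty": 12,"tz": -130,"yaw": 0},{"tx": -115,"ty": 18,"tz": -150,"yaw": 0}]}}

```text
time: 6.52
tool_pos: [563.6, 2.5, 118.5]
eef_rot: [0.0, 0.0, 1.0, -0.0]
force: [-0.4, -0.7, -0.6]
gripper_width: 62.3
finger_force: 65.7
```

Emit:
{"method": "carry_out", "body": {"motion": [{"tx": -45,"ty": 7,"tz": -20,"yaw": 0},{"tx": -90,"ty": 14,"tz": -40,"yaw": 0},{"tx": -125,"ty": 18,"tz": -50,"yaw": 0},{"tx": -125,"ty": 18,"tz": -50,"yaw": 0},{"tx": -125,"ty": 18,"tz": -50,"yaw": 0}]}}

```text
time: 7.15
tool_pos: [686.9, 20.1, 166.6]
eef_rot: [-0.001, 0.0, 1.0, -0.0]
force: [-0.1, -0.8, -2.0]
gripper_width: 61.9
finger_force: 65.7
```

```bash
python3 -c "
from h import *
look('tt',23,33,28,'w4',3000)
p,d,W,m=look('held',130,250,190,None,1000)
"
```

```text
7.15 tcp [686.9  20.1 166.6]
tt px [283. 127.] ell [626.2  18.9] circ [630.2  19.  128.8] rect [630.4  19.1] [127.9 128.1] 85.4 zmed 27.4
7.2 tcp [686.6  20.1 166.8]
held px [284. 289.] ell [703.   20.1] circ [727.2  20.3 173.5] rect [702.8  23.5] [172.   84.6] 82.4 zmed 218.1
```

View pics/w4.png

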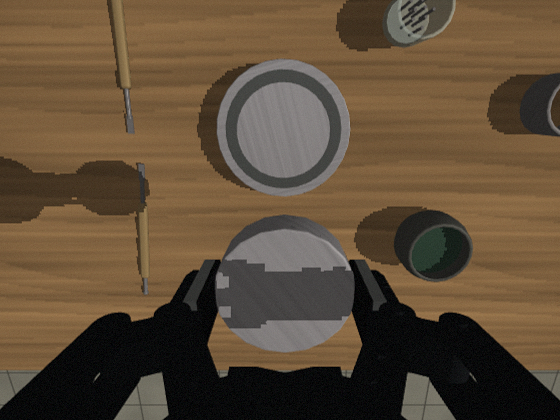

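The turntable is fully visible at (283,127), and the disc is level in the grip at (285,290). I'll refine both centres with plane-projected fits.

```bash
cat >> h.py <<'E'
def fit(M,z,m,amin=800,tag=''):
    """ellipse fit to mask outlines projected onto plane z"""
    out=[]
    for c in cv2.findContours(M.astype(np.uint8),cv2.RETR_LIST,cv2.CHAIN_APPROX_NONE)[0]:
        if cv2.contourArea(c)<amin: continue
        H=np.array([ray(*x,z,m)[:2] for x in c[:,0]],np.float32)
        e=cv2.fitEllipse(H); b=H.min(0),H.max(0); r=cv2.minAreaRect(H)
        print(tag,'ctr',np.round(e[0],1),'ax',np.round(e[1],1),'bbox ctr',np.round((b[0]+b[1])/2,1),np.round(b[1]-b[0],1),'rect',np.round(r[0],1),np.round(r[1],1),round(r[2],1)); out.append(e)
    return out
E
python3 -c "
from h import *
from station import cams
m=cams.camera_model('wrist'); p,d=cams.snapshot('wrist'); W=cloud(d,m); z=W[...,2]
np.savez('w4.npz',p=p,d=d,E=m['extrinsics'])
R=np.zeros(d.shape,bool); R[40:205,190:360]=1
fit(R&(z>22)&(z<33),28,m,2000,'tt')
g=p.max(2).astype(int); s=g-p.min(2)
Rr=np.zeros(d.shape,bool); Rr[60:195,218:350]=1
fit(Rr&(g<115)&(s<30)&(z>22),28,m,2000,'ring')
print(p[127,283],p[127,231],p[127,222])
q=(z>150)&(z<240)&(p.max(2)>60); fit(q,218.5,m,3000,'held'); print(np.median(z[240:255,270:300]))
"
```

```text
tt ctr [630.3  18.9] ax [127.6 127.7] bbox ctr [630.1  19.1] [128.2 128.6] rect [630.4  18.8] [128.  127.8] 47.8
ring ctr [630.8  18.8] ax [89.6 90.2] bbox ctr [630.8  18.8] [89.2 91. ] rect [630.7  18.7] [89.8 90. ] 46.1
ring ctr [631.   18.8] ax [110.9 111.5] bbox ctr [631.   19.1] [111.7 111.4] rect [631.   19.1] [110.9 112.2] 87.3
[129 126 128] [67 65 64] [124 121 118]
held ctr [684.8  20.3] ax [63.9 68.2] bbox ctr [684.6  20.6] [68.8 70. ] rect [684.2  20.2] [67.3 67.4] 44.8
218.2934172008741
```

Emit:
{"method": "carry_out", "body": {"motion": [{"tx": 28,"ty": -0.5,"tz": 30,"yaw": 0},{"tx": 57,"ty": -0.9,"tz": 70,"yaw": 0},{"tx": 57,"ty": -0.9,"tz": 115,"yaw": 0},{"tx": 57,"ty": -0.9,"tz": 145,"yaw": 0},{"tx": 57,"ty": -0.9,"tz": 160,"yaw": 0}]}}

```text
time: 7.92
tool_pos: [629.3, 19.2, 5.9]
eef_rot: [-0.001, 0.0, 1.0, -0.0]
force: [-0.4, 0.7, -0.7]
gripper_width: 62.1
finger_force: 65.7
```

Emit:
{"method": "carry_out", "body": {"motion": [{"tx": 0,"ty": 0,"tz": 4,"yaw": 0},{"tx": 0,"ty": 0,"tz": 7,"yaw": 0},{"tx": 0,"ty": 0,"tz": 8,"yaw": 0},{"tx": 0,"ty": 0,"tz": 8,"yaw": 0}]}}

```text
time: 8.43
tool_pos: [630.7, 19.3, -0.1]
eef_rot: [0.0, 0.0, 1.0, 0.0]
force: [0.0, -0.9, -0.3]
gripper_width: 62.2
finger_force: 65.7
```

Emit:
{"method": "carry_out", "body": {"motion": [{"tx": 0.7,"ty": 0,"tz": 1.5,"yaw": 0},{"tx": 0.7,"ty": 0,"tz": 3,"yaw": 0},{"tx": 0.7,"ty": 0,"tz": 3.5,"yaw": 0},{"tx": 0.7,"ty": 0,"tz": 3.5,"yaw": 0}]}}

```text
time: 8.93
tool_pos: [629.7, 19.3, -4.0]
eef_rot: [0.0, 0.0, 1.0, -0.0]
force: [-1.7, 0.2, 2.1]
gripper_width: 62.0
finger_force: 66.0
```

Emit:
{"method": "carry_out", "body": {"motion": [{"tx": 0,"ty": 0,"tz": 0,"yaw": 0},{"tx": 0,"ty": 0,"tz": 0,"yaw": 0},{"tx": 0,"ty": 0,"tz": 0,"yaw": 0},{"tx": 0,"ty": 0,"tz": -30,"yaw": 0},{"tx": 0,"ty": 0,"tz": -70,"yaw": 0}], "jaw": 85}}

```text
time: 9.55
tool_pos: [629.0, 19.3, 65.6]
eef_rot: [-0.001, 0.0, 1.0, -0.0]
force: [-0.4, 0.4, -0.2]
gripper_width: 85.1
finger_force: 0.0
```

Emit:
{"method": "carry_out", "body": {"motion": [{"tx": -30,"ty": 0,"tz": -45,"yaw": 0},{"tx": -60,"ty": 0,"tz": -80,"yaw": 0},{"tx": -60,"ty": 0,"tz": -100,"yaw": 0},{"tx": -60,"ty": 0,"tz": -100,"yaw": 0},{"tx": -60,"ty": 0,"tz": -100,"yaw": 0}]}}

```text
time: 10.18
tool_pos: [688.7, 19.3, 164.2]
eef_rot: [-0.001, 0.0, 1.0, 0.0]
force: [-0.3, 0.1, -0.6]
gripper_width: 85.1
finger_force: 0.0
```

```bash
python3 -c "
from h import *
from station import cams,sense
print(sense()['tool_pos'],sense()['time'])
m=cams.camera_model('wrist'); p,d=cams.snapshot('wrist'); W=cloud(d,m); z=W[...,2]
R=np.zeros(d.shape,bool); R[:230,180:380]=1
fit(R&(z>41)&(z<55),48,m,1500,'base'); fit(R&(z>22)&(z<55),28,m,2000,'tt')
g=p.max(2).astype(int); s=g-p.min(2)
fit(R&(g<100)&(s<30)&(z>22)&(z<33),28,m,2000,'ring')
cv2.imwrite('pics/w5.png',p[:,:,::-1])
"
```

```text
[688.65230589  19.31221432 164.22976919] 10.175
base ctr [631.   19.4] ax [62.1 62.2] bbox ctr [630.7  19.5] [62.7 62.1] rect [630.8  19.2] [62.  62.6] 45.6
tt ctr [630.3  18.9] ax [127.6 127.7] bbox ctr [630.4  18.9] [127.7 128.4] rect [630.4  19. ] [128.  127.9] 59.2
ring ctr [631.1  23.1] ax [80.8 90.9] bbox ctr [630.7  23. ] [90.  82.5] rect [630.5  23.5] [90.6 80.9] 2.9
ring ctr [630.9  18.8] ax [110.7 110.9] bbox ctr [631.3  18.9] [111.3 111.3] rect [630.9  18.9] [111.3 111.1] 31.9
```

The base sits within 0.5 mm of the turntable centre. Next, the model.

Emit:
{"method": "carry_out", "body": {"motion": [{"tx": 8,"ty": -52,"tz": 0,"yaw": 0},{"tx": 16,"ty": -104,"tz": 0,"yaw": 0},{"tx": 24,"ty": -156,"tz": 0,"yaw": 0},{"tx": 32,"ty": -208,"tz": 0,"yaw": 0},{"tx": 40,"ty": -260,"tz": 0,"yaw": 0}]}}

```text
time: 10.85
tool_pos: [648.4, -242.0, 164.6]
eef_rot: [-0.001, 0.0, 1.0, 0.0]
force: [0.5, -0.4, 0.1]
gripper_width: 85.1
finger_force: 0.0
```

Emit:
{"method": "carry_out", "body": {"motion": [{"tx": 4,"ty": -30,"tz": 20,"yaw": 0},{"tx": 4,"ty": -48,"tz": 40,"yaw": 0},{"tx": 4,"ty": -48,"tz": 50,"yaw": 0},{"tx": 4,"ty": -48,"tz": 50,"yaw": 0},{"tx": 4,"ty": -48,"tz": 50,"yaw": 0}]}}

```text
time: 11.48
tool_pos: [646.1, -287.8, 116.5]
eef_rot: [0.0, -0.0, 1.0, -0.0]
force: [0.4, -0.4, 0.2]
gripper_width: 85.3
finger_force: 0.0
```

```bash
python3 -c "
from h import *
from station import cams,sense
print(sense()['tool_pos'],sense()['time'])
m=cams.camera_model('wrist'); p,d=cams.snapshot('wrist'); W=cloud(d,m); z=W[...,2]
R=np.zeros(d.shape,bool); R[:250,150:420]=1
hsv=cv2.cvtColor(p,cv2.COLOR_RGB2HSV)
q=R&(z>5)&(z<35); fit(q&(z>12),17,m,300,'m12');fit(q,8,m,300,'m5'); fit(q&(z>19),24,m,100,'teeth')
v,u=np.where(q); print(u.min(),u.max(),v.min(),v.max(),z[q].max())
cv2.imwrite('pics/w6.png',cv2.resize(p[v.min()-30:v.max()+30,u.min()-40:u.max()+40],None,fx=4,fy=4)[:,:,::-1])
"
```

```text
[ 646.09289005 -287.75664734  116.5415435 ] 11.475
m12 ctr [ 591.  -290.4] ax [20.7 45.4] bbox ctr [ 591.2 -290.4] [35.7 38.2] rect [ 591.  -290.4] [18.8 37.5] 38.8
m5 ctr [ 591.7 -290.5] ax [21.6 46.7] bbox ctr [ 592.  -290.4] [36.8 39.4] rect [ 591.7 -290.6] [19.6 38.8] 39.1
teeth ctr [ 589.3 -287.1] ax [11.3 44.3] bbox ctr [ 590.5 -288.7] [29.9 30.6] rect [ 590.9 -289.9] [12.5 36.1] 39.8
259 304 114 157 27.887690262027775
```

View pics/w6.png

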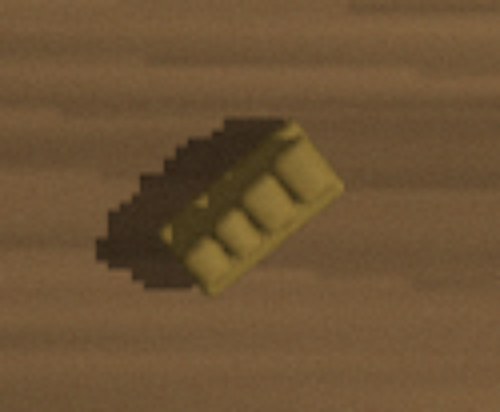

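The model is clear in this view, with its long axis up and to the right. It measures 18.8 x 37.5 mm, with the narrow direction 38.8° from world x. I'll move over it and turn the jaw line onto its narrow sides.

Emit:
{"method": "carry_out", "body": {"motion": [{"tx": 11,"ty": -0.5,"tz": 10,"yaw": 1.7},{"tx": 22,"ty": -1,"tz": 30,"yaw": 3.4},{"tx": 34,"ty": -1.5,"tz": 50,"yaw": 5.1},{"tx": 46,"ty": -2,"tz": 65,"yaw": 6.8},{"tx": 56,"ty": -2.7,"tz": 75,"yaw": 8.5}], "jaw": 50}}

```text
time: 12.15
tool_pos: [589.5, -290.9, 40.8]
eef_rot: [0.0, 0.433, 0.901, 0.0]
force: [0.3, 0.6, 1.1]
gripper_width: 50.1
finger_force: 0.0
```

Emit:
{"method": "carry_out", "body": {"motion": [{"tx": 0,"ty": 0,"tz": 0,"yaw": 0},{"tx": 0,"ty": 0,"tz": 0,"yaw": 0}]}}

```text
time: 12.4
tool_pos: [590.4, -291.3, 41.9]
eef_rot: [0.001, 0.429, 0.903, -0.0]
force: [-0.3, 0.0, 0.7]
gripper_width: 49.8
finger_force: 0.0
```

```bash
python3 -c "
from h import *
from station import cams,sense
s=sense();print(s['tool_pos'],s['eef_rot'],s['q'],s['time'])
m=cams.camera_model('wrist'); p,d=cams.snapshot('wrist'); W=cloud(d,m); z=W[...,2]
q=(z>5)&(z<35); fit(q&(z>12),17,m,300,'m12');fit(q,8,m,300,'m5')
t=np.array(s['tool_pos']);near=(np.hypot(W[...,0]-t[0],W[...,1]-t[1])<45)&(d>0)&(z>40); print('tip z',np.percentile(z[near],[0.2,1]))
cv2.imwrite('pics/w7.png',p[:,:,::-1])
"
```

```text
[ 590.35759858 -291.34347303   41.91016396] [ 7.09141011e-04  4.28621560e-01  9.03483844e-01 -1.14347129e-05] [-4.97207029e-01  1.63882004e-01  1.65037526e+00  5.57168450e-05
  1.32591796e+00 -1.18208353e+00] 12.4
m12 ctr [ 591.1 -289.6] ax [20.5 46.9] bbox ctr [ 590.9 -289.3] [36.5 39.5] rect [ 591.6 -290.2] [18.6 40.6] 39.0
m12 ctr [ 441.9 -286. ] ax [32.6 35.1] bbox ctr [ 441.7 -286. ] [33.6 34.9] rect [ 441.8 -285.9] [34.1 33.7] 80.0
m12 ctr [ 441.  -286.4] ax [59.1 62.1] bbox ctr [ 441.2 -286.5] [62.1 60.5] rect [ 441.3 -286.4] [62.2 59.2] 24.5
m5 ctr [ 592.8 -291.7] ax [21.4 51.4] bbox ctr [ 592.5 -291.4] [39.4 42.5] rect [ 593.2 -292.1] [19.5 44.6] 39.0
m5 ctr [ 439.3 -287.4] ax [29.6 34.7] bbox ctr [ 439.3 -287.2] [30.8 33.8] rect [ 439.3 -287.4] [33.  31.4] 82.5
m5 ctr [ 437.6 -288.3] ax [61.7 67.9] bbox ctr [ 437.7 -288.6] [67.2 64.1] rect [ 437.6 -288. ] [68.  61.6] 39.4
m5 ctr [ 580.  -139.4] ax [ 9.2 61.8] bbox ctr [ 587.  -139.2] [62.  10.2] rect [ 587.1 -139.7] [ 9.9 61.9] 87.9
tip z [77.19191791 81.6389843 ]
```

View pics/w7.png

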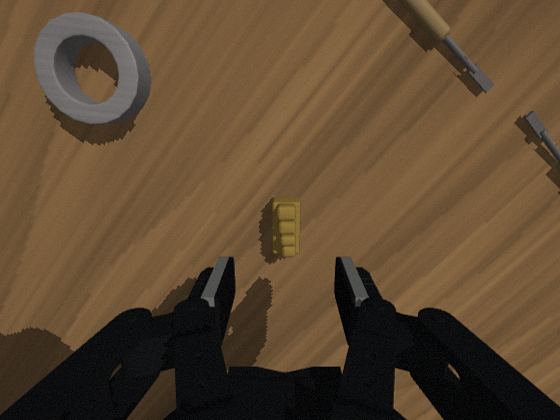

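The view shows the model at (287,228), upright between the open fingers, with fingertips 35 mm above the TCP. Descending to grasp.

Emit:
{"method": "carry_out", "body": {"motion": [{"tx": 1,"ty": 1,"tz": 25,"yaw": 0},{"tx": 1,"ty": 1,"tz": 45,"yaw": 0},{"tx": 1,"ty": 1,"tz": 58,"yaw": 0},{"tx": 1,"ty": 1,"tz": 66,"yaw": 0},{"tx": 1,"ty": 1,"tz": 69.5,"yaw": 0}]}}

```text
time: 13.08
tool_pos: [589.8, -290.1, -28.9]
eef_rot: [-0.0, 0.431, 0.903, 0.0]
force: [-0.1, -0.6, -0.3]
gripper_width: 49.8
finger_force: 0.0
```

Emit:
{"method": "carry_out", "body": {"motion": [{"tx": 0,"ty": 0,"tz": 0,"yaw": 0},{"tx": 0,"ty": 0,"tz": 0,"yaw": 0},{"tx": 0,"ty": 0,"tz": 0,"yaw": 0},{"tx": 0,"ty": 0,"tz": 0,"yaw": 0},{"tx": 0,"ty": 0,"tz": 0,"yaw": 0}], "jaw": 10}}

```text
time: 13.7
tool_pos: [590.2, -290.2, -27.8]
eef_rot: [0.001, 0.431, 0.903, -0.0]
force: [-0.0, 0.3, 5.4]
gripper_width: 17.4
finger_force: 59.3
```

Emit:
{"method": "carry_out", "body": {"motion": [{"tx": 0,"ty": 0,"tz": -15,"yaw": 0},{"tx": 0,"ty": 0,"tz": -50,"yaw": -1.6},{"tx": 0,"ty": 0,"tz": -90,"yaw": -3.2},{"tx": 0,"ty": 0,"tz": -130,"yaw": -4.8},{"tx": 0,"ty": 0,"tz": -150,"yaw": -6.4}]}}

```text
time: 14.32
tool_pos: [590.3, -290.2, 125.0]
eef_rot: [0.002, 0.107, 0.994, -0.001]
force: [-0.4, -0.6, -0.2]
gripper_width: 17.2
finger_force: 58.6
```

Emit:
{"method": "carry_out", "body": {"motion": [{"tx": 0,"ty": 0,"tz": 0,"yaw": -1.1},{"tx": 0,"ty": 0,"tz": 0,"yaw": -2.1},{"tx": 0,"ty": 0,"tz": 0,"yaw": -2.1}]}}

```text
time: 14.7
tool_pos: [589.7, -290.0, 122.1]
eef_rot: [0.0, 0.0, 1.0, -0.0]
force: [0.5, -0.7, 0.5]
gripper_width: 17.6
finger_force: 58.6
```

```bash
cat >> h.py <<'E'
def snap():
    from station import cams,sense
    s=sense();m=cams.camera_model('wrist'); p,d=cams.snapshot('wrist'); W=cloud(d,m)
    r=s['eef_rot'];print('tcp',np.round(s['tool_pos'],2),'heading',round(2*np.degrees(np.arctan2(r[2],r[1]))-90,2),'w',round(s['gripper_width'],1),'t',s['time'])
    return p,d,W,m,np.array(s['tool_pos'])
E
python3 -c "
from h import *
p,d,W,m,t=snap(); z=W[...,2]
h=cv2.cvtColor(p,cv2.COLOR_RGB2HSV)
q=(d>0)&(abs(z-t[2]-45)<14)&(h[...,1]>110)&(h[...,2]>50)&(h[...,0]>20)
v,u=np.where(q);print(u.min(),u.max(),v.min(),v.max(),len(u)); P=W[q]-t; print('rel x pct',np.percentile(P[:,0],[1,5,50,95,99]),'y',np.percentile(P[:,1],[1,50,99]),'z',np.percentile(P[:,2],[1,50,99]))
cv2.imwrite('pics/w8.png',cv2.resize(p[200:330,180:380],None,fx=4,fy=4)[:,:,::-1])
"
```

```text
tcp [ 589.71 -289.97  122.1 ] heading 89.95 w 17.6 t 14.7
264 305 237 327 1707
rel x pct [-17.7458293  -17.47042801  -6.63658869  15.93259683  18.17054653] y [-8.80311105  0.67762962  8.86013575] z [32.10036143 51.47070385 54.9242098 ]
```

View pics/w8.png

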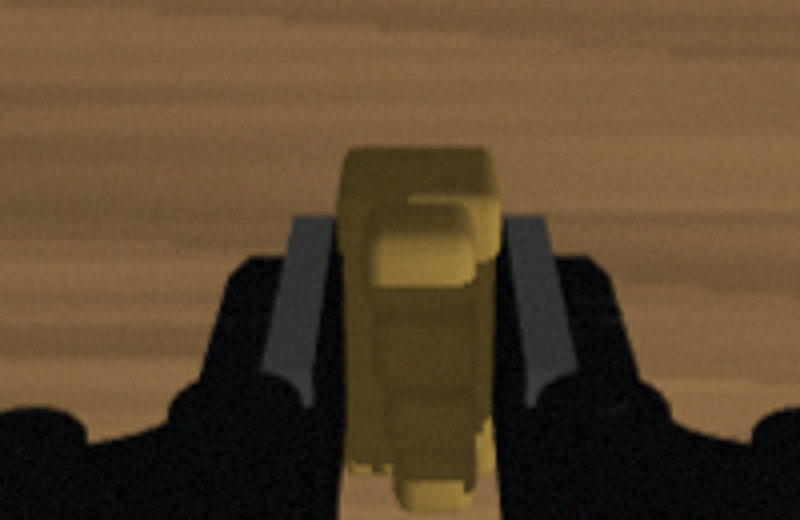

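The model is upright and square in the jaws, spanning about (264–305, 237–327), and centred on the TCP. Carrying it to the base.

Emit:
{"method": "carry_out", "body": {"motion": [{"tx": -6,"ty": 45,"tz": 0,"yaw": 0},{"tx": -12,"ty": 95,"tz": 0,"yaw": 0},{"tx": -20,"ty": 150,"tz": 0,"yaw": 0},{"tx": -27,"ty": 205,"tz": 0,"yaw": 0},{"tx": -34,"ty": 260,"tz": 0,"yaw": 0}]}}

```text
time: 15.38
tool_pos: [623.8, -28.2, 121.8]
eef_rot: [0.0, 0.002, 1.0, -0.0]
force: [1.5, -0.9, -0.8]
gripper_width: 17.0
finger_force: 58.7
```

Emit:
{"method": "carry_out", "body": {"motion": [{"tx": -4,"ty": 35,"tz": 15,"yaw": 0},{"tx": -5.8,"ty": 49.3,"tz": 40,"yaw": 0},{"tx": -5.8,"ty": 49.3,"tz": 65,"yaw": 0},{"tx": -5.8,"ty": 49.3,"tz": 80,"yaw": 0},{"tx": -5.8,"ty": 49.3,"tz": 85,"yaw": 0}]}}

```text
time: 16.0
tool_pos: [629.4, 19.1, 35.8]
eef_rot: [-0.0, 0.001, 1.0, -0.0]
force: [0.3, 0.7, 0.2]
gripper_width: 17.3
finger_force: 58.7
```

Emit:
{"method": "carry_out", "body": {"motion": [{"tx": 0,"ty": 0,"tz": 0,"yaw": 0},{"tx": 0,"ty": 0,"tz": 0,"yaw": 0}]}}

```text
time: 16.25
tool_pos: [630.1, 19.1, 37.3]
eef_rot: [0.001, 0.0, 1.0, -0.0]
force: [-0.3, -0.6, -0.0]
gripper_width: 17.3
finger_force: 58.7
```

```bash
python3 -c "
from h import *
p,d,W,m,t=snap(); z=W[...,2]
R=np.zeros(d.shape,bool); R[100:420,150:420]=1
fit(R&(z>41)&(z<52),48,m,400,'base')
cv2.imwrite('pics/w9.png',p[:,:,::-1])
"
```

```text
tcp [630.1   19.12  37.33] heading 89.96 w 17.3 t 16.25
base ctr [622.8  19.4] ax [49.5 60.8] bbox ctr [619.9  19.5] [45.1 62.6] rect [619.9  19.5] [45.1 62.6] 0.0
```

Emit:
{"method": "carry_out", "body": {"motion": [{"tx": 0.4,"ty": 0.1,"tz": 5,"yaw": 0},{"tx": 0.4,"ty": 0.1,"tz": 9,"yaw": 0},{"tx": 0.4,"ty": 0.1,"tz": 12,"yaw": 0},{"tx": 0.4,"ty": 0.1,"tz": 14,"yaw": 0},{"tx": 0.4,"ty": 0.1,"tz": 14,"yaw": 0}]}}

```text
time: 16.92
tool_pos: [629.1, 19.4, 22.1]
eef_rot: [-0.0, 0.0, 1.0, -0.0]
force: [1.1, -0.3, 0.1]
gripper_width: 17.4
finger_force: 58.7
```

Emit:
{"method": "carry_out", "body": {"motion": [{"tx": 0,"ty": 0,"tz": 0.7,"yaw": 0},{"tx": 0,"ty": 0,"tz": 1.4,"yaw": 0},{"tx": 0,"ty": 0,"tz": 2,"yaw": 0},{"tx": 0,"ty": 0,"tz": 2,"yaw": 0}]}}

```text
time: 17.42
tool_pos: [629.2, 19.4, 20.3]
eef_rot: [-0.0, 0.0, 1.0, -0.0]
force: [1.4, 0.5, -0.0]
gripper_width: 17.6
finger_force: 58.7
```

Emit:
{"method": "carry_out", "body": {"motion": [{"tx": -0.3,"ty": 0,"tz": 0.5,"yaw": 0},{"tx": -0.3,"ty": 0,"tz": 1,"yaw": 0},{"tx": -0.3,"ty": 0,"tz": 1,"yaw": 0}]}}

```text
time: 17.8
tool_pos: [629.7, 19.4, 20.1]
eef_rot: [0.0, 0.0, 1.0, -0.0]
force: [-4.7, 0.7, 7.2]
gripper_width: 17.4
finger_force: 59.7
```

Contact at 7 N. Releasing, backing off and checking.

Emit:
{"method": "carry_out", "body": {"motion": [{"tx": 0,"ty": 0,"tz": -0.3,"yaw": 0},{"tx": 0,"ty": 0,"tz": -0.3,"yaw": 0},{"tx": 0,"ty": 0,"tz": -0.3,"yaw": 0},{"tx": 0,"ty": 0,"tz": -15,"yaw": 0},{"tx": 0,"ty": 0,"tz": -50,"yaw": 0}], "jaw": 50}}

```text
time: 18.42
tool_pos: [628.8, 19.4, 69.2]
eef_rot: [-0.001, 0.0, 1.0, 0.0]
force: [-0.4, -0.9, 0.0]
gripper_width: 49.9
finger_force: 0.0
```

Emit:
{"method": "carry_out", "body": {"motion": [{"tx": -25,"ty": 0,"tz": -45,"yaw": 0},{"tx": -60,"ty": 0,"tz": -80,"yaw": 0},{"tx": -60,"ty": 0,"tz": -95,"yaw": 0},{"tx": -60,"ty": 0,"tz": -95,"yaw": 0},{"tx": -60,"ty": 0,"tz": -95,"yaw": 0}], "jaw": 85}}

```text
time: 19.05
tool_pos: [688.6, 19.4, 163.2]
eef_rot: [-0.001, 0.0, 1.0, -0.0]
force: [-0.4, -0.5, -0.1]
gripper_width: 85.1
finger_force: 0.0
```

```bash
python3 -c "
from h import *
p,d,W,m,t=snap(); z=W[...,2]
R=np.zeros(d.shape,bool); R[:230,150:420]=1
fit(R&(z>41)&(z<80),48,m,1500,'base'); fit(R&(z>60)&(z<80),65,m,200,'model'); print(np.percentile(z[R&(z>60)],99))
fit(R&(z>22),28,m,4000,'tt')
"
```

```text
tcp [688.58  19.38 163.25] heading 89.98 w 85.1 t 19.05
base ctr [631.   19.5] ax [62.1 62.2] bbox ctr [630.7  19.2] [62.5 62.7] rect [631.   19.6] [62.5 62.5] 44.5
model ctr [631.   19.6] ax [20.  45.3] bbox ctr [630.9  19.6] [36.9 18. ] rect [630.9  19.5] [36.9 18. ] 0.1
336.2904023661122
tt ctr [630.3  18.9] ax [127.6 127.8] bbox ctr [630.  19.] [128.1 128.2] rect [630.3  19.2] [127.6 128.2] 86.3
```

The model is upright, within 0.2 mm of the base centre. Next, the collar.

Emit:
{"method": "carry_out", "body": {"motion": [{"tx": 5,"ty": 52,"tz": 0,"yaw": 0},{"tx": 10,"ty": 104,"tz": 0,"yaw": 0},{"tx": 15,"ty": 156,"tz": 0,"yaw": 0},{"tx": 20,"ty": 208,"tz": 0,"yaw": 0},{"tx": 28,"ty": 255,"tz": 0,"yaw": 0}]}}

```text
time: 19.73
tool_pos: [660.5, 276.0, 163.3]
eef_rot: [-0.001, -0.0, 1.0, -0.0]
force: [1.2, 0.2, -0.0]
gripper_width: 85.0
finger_force: 0.0
```

Emit:
{"method": "carry_out", "body": {"motion": [{"tx": 0,"ty": 17,"tz": 0,"yaw": 0},{"tx": 0,"ty": 17,"tz": 0,"yaw": 0},{"tx": 0,"ty": 17,"tz": 0,"yaw": 0}]}}

```text
time: 20.1
tool_pos: [661.8, 290.1, 164.0]
eef_rot: [-0.0, 0.001, 1.0, -0.0]
force: [-0.4, -0.1, 0.0]
gripper_width: 84.8
finger_force: 0.0
```

```bash
python3 -c "
from h import *
p,d,W,m,t=snap(); z=W[...,2]
R=np.zeros(d.shape,bool); R[:240,150:420]=1
q=R&(z>31)&(z<42)&(d>0); fit(q,36,m,500,'collar'); P=W[q]; e=cv2.fitEllipse(cv2.convexHull(P[:,:2].astype(np.float32))); print(e)
"
```

```text
tcp [661.75 290.06 164.01] heading 89.93 w 84.8 t 20.1
collar ctr [605.  291.8] ax [51.5 51.6] bbox ctr [605.4 291.7] [52.6 52.3] rect [605.  291.9] [51.9 51.6] 56.2
collar ctr [605.2 291.8] ax [58.2 58.2] bbox ctr [605.5 291.6] [58.1 58.1] rect [605.5 291.6] [58.1 58.1] 0.0
((647.0436401367188, 238.69219970703125), (84.38929748535156, 197.99285888671875), 38.000450134277344)
```

Emit:
{"method": "carry_out", "body": {"motion": [{"tx": 30,"ty": 1,"tz": 30,"yaw": 0},{"tx": 57.9,"ty": 1.7,"tz": 70,"yaw": 0},{"tx": 57.9,"ty": 1.7,"tz": 120,"yaw": 0},{"tx": 57.9,"ty": 1.7,"tz": 155,"yaw": 0},{"tx": 57.9,"ty": 1.7,"tz": 175,"yaw": 0}]}}

```text
time: 20.78
tool_pos: [603.4, 291.8, -12.4]
eef_rot: [-0.001, 0.001, 1.0, -0.0]
force: [0.9, 0.1, -1.3]
gripper_width: 85.1
finger_force: 0.0
```

Emit:
{"method": "carry_out", "body": {"motion": [{"tx": 0,"ty": 0,"tz": 8,"yaw": 0},{"tx": 0,"ty": 0,"tz": 15,"yaw": 0},{"tx": 0,"ty": 0,"tz": 15,"yaw": 0},{"tx": 0,"ty": 0,"tz": 15,"yaw": 0}]}}

```text
time: 21.28
tool_pos: [604.1, 293.3, -24.8]
eef_rot: [0.001, 0.0, 1.0, 0.0]
force: [0.8, 0.3, 0.1]
gripper_width: 85.4
finger_force: 0.0
```

Emit:
{"method": "carry_out", "body": {"motion": [{"tx": 0,"ty": 0,"tz": 0,"yaw": 0},{"tx": 0,"ty": 0,"tz": 0,"yaw": 0},{"tx": 0,"ty": 0,"tz": 0,"yaw": 0},{"tx": 0,"ty": 0,"tz": 0,"yaw": 0}], "jaw": 50}}

```text
time: 21.78
tool_pos: [604.2, 293.4, -24.7]
eef_rot: [0.001, 0.0, 1.0, 0.0]
force: [-0.4, 0.2, 6.6]
gripper_width: 57.9
finger_force: 64.7
```

Collar gripped. Lifting and measuring it in the hand.

Emit:
{"method": "carry_out", "body": {"motion": [{"tx": 0,"ty": 0,"tz": -20,"yaw": 0},{"tx": 0,"ty": 0,"tz": -65,"yaw": 0},{"tx": 0,"ty": -15,"tz": -110,"yaw": 0},{"tx": -5,"ty": -55,"tz": -140,"yaw": 0},{"tx": -10,"ty": -105,"tz": -150,"yaw": 0}]}}

```text
time: 22.4
tool_pos: [614.3, 187.8, 128.2]
eef_rot: [0.002, -0.001, 1.0, 0.001]
force: [-0.2, 0.1, -0.9]
gripper_width: 58.2
finger_force: 64.4
```

Emit:
{"method": "carry_out", "body": {"motion": [{"tx": -10,"ty": -50,"tz": 0,"yaw": 0},{"tx": -16,"ty": -100,"tz": 0,"yaw": 0},{"tx": -16,"ty": -145,"tz": 0,"yaw": 0},{"tx": -16,"ty": -169,"tz": 0,"yaw": 0},{"tx": -16,"ty": -169,"tz": 0,"yaw": 0}]}}

```text
time: 23.02
tool_pos: [629.6, 17.7, 125.5]
eef_rot: [0.0, 0.001, 1.0, -0.0]
force: [0.3, -0.0, -0.2]
gripper_width: 58.2
finger_force: 64.4
```

```bash
python3 -c "
from h import *
p,d,W,m,t=snap(); z=W[...,2]; zr=z-t[2]; print(np.median(zr[(zr>52)&(zr<70)&(d>0)&(abs(W[...,0]-t[0])<32)]))
q=(d>0)&(zr>55)&(zr<65)&(abs(W[...,1]-t[1])<31)&(abs(W[...,0]-t[0])<34)
P=W[q]-t; print('x',np.percentile(P[:,0],[.5,2,98,99.5]),'y',np.percentile(P[:,1],[.5,99.5]))
fit(q,t[2]+60.7,m,500,'collar')
cv2.imwrite('pics/w10.png',p[:,:,::-1])
"
```

```text
tcp [629.64  17.7  125.55] heading 89.86 w 58.2 t 23.025
59.380820244031625
x [-28.18940191 -27.76460406  28.98360832  30.19053244] y [-30.18755571  30.15677084]
collar ctr [628.3  17.7] ax [47.8 49.4] bbox ctr [628.5  17.6] [48.  49.8] rect [628.3  17.7] [48.6 48.9] 40.8
collar ctr [629.4  17.7] ax [59.4 61.4] bbox ctr [629.3  17.7] [60.6 64.1] rect [629.8  17.4] [59.9 61.7] 43.7
```

View pics/w10.png

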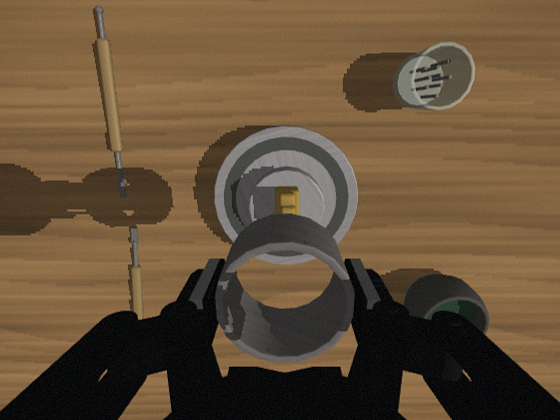

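The collar is held square at (285,290), and the model is visible on the base at (287,200). Shifting +1.7 mm in y and lowering in stages.

Emit:
{"method": "carry_out", "body": {"motion": [{"tx": -0.2,"ty": 1.7,"tz": 15,"yaw": 0},{"tx": -0.2,"ty": 1.7,"tz": 35,"yaw": 0},{"tx": -0.2,"ty": 1.7,"tz": 52,"yaw": 0},{"tx": -0.2,"ty": 1.7,"tz": 62,"yaw": 0},{"tx": -0.2,"ty": 1.7,"tz": 66,"yaw": 0}]}}

```text
time: 23.7
tool_pos: [629.6, 20.9, 57.4]
eef_rot: [-0.0, 0.0, 1.0, -0.0]
force: [-0.4, 0.2, -0.8]
gripper_width: 58.3
finger_force: 64.4
```

Emit:
{"method": "carry_out", "body": {"motion": [{"tx": 0,"ty": 0,"tz": 0,"yaw": 0},{"tx": 0,"ty": 0,"tz": 0,"yaw": 0}]}}

```text
time: 23.95
tool_pos: [630.1, 20.8, 59.0]
eef_rot: [0.0, 0.0, 1.0, -0.0]
force: [1.0, 0.4, -1.6]
gripper_width: 58.0
finger_force: 64.4
```

Emit:
{"method": "carry_out", "body": {"motion": [{"tx": 0.3,"ty": -1.4,"tz": 0,"yaw": 0},{"tx": 0.3,"ty": -1.4,"tz": 8,"yaw": 0},{"tx": 0.3,"ty": -1.4,"tz": 16,"yaw": 0},{"tx": 0.3,"ty": -1.4,"tz": 24,"yaw": 0},{"tx": 0.3,"ty": -1.4,"tz": 30,"yaw": 0}]}}

```text
time: 24.58
tool_pos: [629.3, 19.4, 27.4]
eef_rot: [-0.0, 0.0, 1.0, 0.0]
force: [0.1, 0.3, -1.0]
gripper_width: 57.6
finger_force: 64.4
```

Emit:
{"method": "carry_out", "body": {"motion": [{"tx": 0,"ty": 0,"tz": 1.5,"yaw": 0},{"tx": 0,"ty": 0,"tz": 3,"yaw": 0},{"tx": 0,"ty": 0,"tz": 3.5,"yaw": 0},{"tx": 0,"ty": 0,"tz": 3.5,"yaw": 0}]}}

```text
time: 25.08
tool_pos: [629.6, 19.4, 25.0]
eef_rot: [0.0, 0.0, 1.0, -0.0]
force: [-0.7, 0.7, -1.2]
gripper_width: 57.8
finger_force: 64.4
```

Emit:
{"method": "carry_out", "body": {"motion": [{"tx": 0,"ty": 0,"tz": 1,"yaw": 0},{"tx": 0,"ty": 0,"tz": 1.7,"yaw": 0},{"tx": 0,"ty": 0,"tz": 1.7,"yaw": 0}]}}

```text
time: 25.45
tool_pos: [629.6, 19.4, 23.4]
eef_rot: [0.0, 0.0, 1.0, -0.0]
force: [-1.1, -1.1, 2.2]
gripper_width: 58.1
finger_force: 64.8
```

Down on the base. Releasing and checking.

Emit:
{"method": "carry_out", "body": {"motion": [{"tx": 0,"ty": 0,"tz": 0.3,"yaw": 0},{"tx": 0,"ty": 0,"tz": 0.3,"yaw": 0},{"tx": 0,"ty": 0,"tz": 0.3,"yaw": 0},{"tx": 0,"ty": 0,"tz": 0.3,"yaw": 0},{"tx": 0,"ty": 0,"tz": -40,"yaw": 0}], "jaw": 85}}

```text
time: 26.08
tool_pos: [627.8, 19.4, 60.5]
eef_rot: [-0.003, 0.0, 1.0, 0.0]
force: [0.2, -0.2, -0.4]
gripper_width: 85.1
finger_force: 0.0
```

Emit:
{"method": "carry_out", "body": {"motion": [{"tx": -10,"ty": 0,"tz": -45,"yaw": 0},{"tx": -45,"ty": 0,"tz": -80,"yaw": 0},{"tx": -60,"ty": 0,"tz": -100,"yaw": 0},{"tx": -60,"ty": 0,"tz": -100,"yaw": 0},{"tx": -60,"ty": 0,"tz": -100,"yaw": 0}]}}

```text
time: 26.7
tool_pos: [688.6, 19.4, 161.7]
eef_rot: [-0.001, 0.0, 1.0, 0.0]
force: [-0.5, 0.8, -0.7]
gripper_width: 85.3
finger_force: 0.0
```

```bash
cat >> h.py <<'E'
def stack(z0,z,save=None):
    p,d,W,m,t=snap(); zz=W[...,2]; R=np.zeros(d.shape,bool); R[:235,150:420]=1
    fit(R&(zz>z0)&(zz<z+8)&(d>0),z,m,400,'top part')
    g=R&(zz>22)&(zz<34)&(d>0); fit(R&(zz>22)&(zz<200),28,m,5000,'tt')
    if save: cv2.imwrite(f'pics/{save}.png',p[:,:,::-1])
    return p,d,W,m,t
E
python3 -c "
from h import *
p,d,W,m,t=stack(78,84); z=W[...,2]; R=np.zeros(d.shape,bool); R[:235,150:420]=1
fit(R&(z>60)&(z<77)&(p[...,0]>p[...,2]+30.),65,m,100,'model')
"
```

```text
tcp [688.64  19.41 161.67] heading 89.99 w 85.3 t 26.7
top part ctr [630.7  19.5] ax [51.  51.1] bbox ctr [630.7  19.2] [50.9 51.5] rect [630.7  19.5] [51.2 51.1] 39.2
top part ctr [630.9  19.5] ax [58.3 58.3] bbox ctr [630.9  19.5] [58.5 58.6] rect [630.9  19.5] [58.5 58.6] 0.1
tt ctr [630.3  19. ] ax [127.5 127.7] bbox ctr [630.4  18.7] [128.4 128.5] rect [630.4  19.1] [127.8 128.1] 59.5
model ctr [631.3  19.5] ax [19.9 44.5] bbox ctr [630.9  19.6] [36.7 17.9] rect [630.9  19.5] [36.7 17.9] 0.1
```

The collar is centred. Next, the grey ring.

Emit:
{"method": "carry_out", "body": {"motion": [{"tx": 28,"ty": -44,"tz": 0,"yaw": 0},{"tx": 56,"ty": -88,"tz": 0,"yaw": 0},{"tx": 84,"ty": -132,"tz": 0,"yaw": 0},{"tx": 112,"ty": -176,"tz": 0,"yaw": 0},{"tx": 140,"ty": -220,"tz": 0,"yaw": 0}]}}

```text
time: 27.38
tool_pos: [547.5, -201.5, 162.1]
eef_rot: [-0.0, 0.0, 1.0, 0.0]
force: [0.2, -0.7, -0.1]
gripper_width: 85.1
finger_force: 0.0
```

Emit:
{"method": "carry_out", "body": {"motion": [{"tx": 28,"ty": -44,"tz": 20,"yaw": 0},{"tx": 50,"ty": -85,"tz": 40,"yaw": 0},{"tx": 50,"ty": -85,"tz": 40,"yaw": 0},{"tx": 50,"ty": -85,"tz": 40,"yaw": 0}]}}

```text
time: 27.88
tool_pos: [499.2, -285.1, 122.8]
eef_rot: [-0.0, 0.0, 1.0, 0.0]
force: [-0.1, 0.5, 0.1]
gripper_width: 84.9
finger_force: 0.0
```

```bash
python3 -c "
from h import *
p,d,W,m,t=snap(); z=W[...,2]; R=np.zeros(d.shape,bool); R[:250,150:420]=1
fit(R&(z>14)&(z<26)&(d>0),20,m,400,'ring'); v,u=np.where(R&(z>14)&(z<26)&(d>0)); print(u.min(),u.max(),v.min(),v.max(), 'mean rgb',p[R&(z>16)&(z<24)].mean(0))
"
```

```text
tcp [ 499.18 -285.07  122.83] heading 89.96 w 84.9 t 27.875
ring ctr [ 439.7 -286.5] ax [35.7 35.8] bbox ctr [ 439.9 -286.6] [36.5 36.7] rect [ 439.5 -286.6] [35.7 35.7] 45.0
ring ctr [ 439.9 -286.6] ax [58.1 58.2] bbox ctr [ 439.7 -286.5] [58. 59.] rect [ 440.  -286.5] [58.3 58.6] 42.1
ring ctr [ 347.8 -270.5] ax [10.8 45.6] bbox ctr [ 348.9 -270.2] [10.7 44.1] rect [ 348.9 -270.2] [10.7 44.1] 0.1
248 333 0 164 mean rgb [ 91.88931914  93.26072927 103.32203937]
```

Emit:
{"method": "carry_out", "body": {"motion": [{"tx": 30,"ty": -0.7,"tz": 30,"yaw": 0},{"tx": 60.5,"ty": -1.5,"tz": 70,"yaw": 0},{"tx": 60.5,"ty": -1.5,"tz": 105,"yaw": 0},{"tx": 60.5,"ty": -1.5,"tz": 128,"yaw": 0},{"tx": 60.5,"ty": -1.5,"tz": 135,"yaw": 0}]}}

```text
time: 28.55
tool_pos: [439.0, -285.9, -12.8]
eef_rot: [-0.001, -0.001, 1.0, 0.0]
force: [-0.3, -0.7, 0.5]
gripper_width: 85.2
finger_force: 0.0
```

Emit:
{"method": "carry_out", "body": {"motion": [{"tx": 0,"ty": 0,"tz": 8,"yaw": 0},{"tx": 0,"ty": 0,"tz": 15,"yaw": 0},{"tx": 0,"ty": 0,"tz": 19,"yaw": 0},{"tx": 0,"ty": 0,"tz": 19,"yaw": 0}]}}

```text
time: 29.05
tool_pos: [438.9, -287.0, -30.9]
eef_rot: [-0.0, 0.0, 1.0, 0.0]
force: [0.2, -0.6, 0.7]
gripper_width: 85.0
finger_force: 0.0
```

Emit:
{"method": "carry_out", "body": {"motion": [{"tx": 0,"ty": 0,"tz": 0,"yaw": 0},{"tx": 0,"ty": 0,"tz": 0,"yaw": 0},{"tx": 0,"ty": 0,"tz": 0,"yaw": 0},{"tx": 0,"ty": 0,"tz": 0,"yaw": 0}], "jaw": 50}}

```text
time: 29.55
tool_pos: [439.3, -287.4, -30.0]
eef_rot: [0.0, 0.0, 1.0, -0.0]
force: [-0.5, -0.1, 6.5]
gripper_width: 56.9
finger_force: 64.8
```

Emit:
{"method": "carry_out", "body": {"motion": [{"tx": 0,"ty": 0,"tz": -20,"yaw": 0},{"tx": 0,"ty": 0,"tz": -65,"yaw": 0},{"tx": 0,"ty": 0,"tz": -115,"yaw": 0},{"tx": -15,"ty": 25,"tz": -150,"yaw": 0},{"tx": -40,"ty": 65,"tz": -170,"yaw": 0}]}}

```text
time: 30.18
tool_pos: [479.4, -222.2, 142.9]
eef_rot: [0.002, 0.001, 1.0, -0.001]
force: [0.8, -0.4, -1.9]
gripper_width: 57.1
finger_force: 64.5
```

```bash
python3 -c "
from h import *
p,d,W,m,t=snap(); zr=W[...,2]-t[2]
q=(d>0)&(zr>44)&(zr<57)&(abs(W[...,1]-t[1])<31)&(abs(W[...,0]-t[0])<34)
P=W[q]-t; print('z',np.percentile(P[:,2],[5,50,95]),'x',np.percentile(P[:,0],[.5,2,98,99.5]),'y',np.percentile(P[:,1],[.5,99.5]))
fit(q,t[2]+51,m,500,'ring')
"
```

```text
tcp [ 479.4  -222.17  142.87] heading 89.86 w 57.1 t 30.175
z [46.04789282 49.03709166 50.53351635] x [-28.46859595 -27.63053752  27.15186916  28.99272793] y [-29.65077247  29.77279202]
ring ctr [ 477.1 -222. ] ax [32.6 34.1] bbox ctr [ 477.3 -222. ] [33.4 34.9] rect [ 477.1 -222.1] [33.4 33.5] 42.0
ring ctr [ 478.2 -222.1] ax [58.5 61.9] bbox ctr [ 477.6 -222. ] [59.7 64.4] rect [ 477.8 -221.5] [59.8 64.1] 5.2
```

Emit:
{"method": "carry_out", "body": {"motion": [{"tx": -26,"ty": 42,"tz": 0,"yaw": 0},{"tx": -54,"ty": 86,"tz": 0,"yaw": 0},{"tx": -82,"ty": 131,"tz": 0,"yaw": 0},{"tx": -110,"ty": 176,"tz": 0,"yaw": 0},{"tx": -136,"ty": 218,"tz": 0,"yaw": 0}]}}

```text
time: 30.85
tool_pos: [615.7, -2.3, 140.5]
eef_rot: [0.0, -0.0, 1.0, -0.0]
force: [0.0, -1.1, -1.0]
gripper_width: 57.1
finger_force: 64.5
```

Emit:
{"method": "carry_out", "body": {"motion": [{"tx": -15,"ty": 24,"tz": 15,"yaw": 0},{"tx": -15,"ty": 24,"tz": 40,"yaw": 0},{"tx": -15,"ty": 24,"tz": 60,"yaw": 0},{"tx": -15,"ty": 24,"tz": 72,"yaw": 0},{"tx": -15,"ty": 24,"tz": 75,"yaw": 0}]}}

```text
time: 31.48
tool_pos: [629.8, 19.5, 63.8]
eef_rot: [-0.0, 0.0, 1.0, -0.0]
force: [0.0, -0.0, -0.6]
gripper_width: 57.0
finger_force: 64.5
```

Emit:
{"method": "carry_out", "body": {"motion": [{"tx": 0,"ty": 0,"tz": 0,"yaw": 0},{"tx": 0,"ty": 0,"tz": 0,"yaw": 0},{"tx": 0,"ty": 0,"tz": 0,"yaw": 0}]}}

```text
time: 31.85
tool_pos: [630.2, 19.9, 64.7]
eef_rot: [0.0, 0.0, 1.0, -0.0]
force: [-0.0, -0.2, -1.3]
gripper_width: 57.0
finger_force: 64.5
```

```bash
python3 -c "
from h import *
p,d,W,m,t=snap(); zr=W[...,2]-t[2]
q=(d>0)&(zr>44)&(zr<57)&(abs(W[...,1]-t[1])<31)&(abs(W[...,0]-t[0])<34)
fit(q,t[2]+49.5,m,500,'ring')
"
```

```text
tcp [630.23  19.87  64.67] heading 89.98 w 57.0 t 31.85
ring ctr [628.9  19.9] ax [32.9 34.5] bbox ctr [629.2  19.9] [33.8 35.4] rect [629.  20.] [34.1 33.8] 47.3
ring ctr [630.   19.9] ax [59.1 62.5] bbox ctr [629.5  19.9] [60.4 65.3] rect [629.7  20.5] [60.3 64.9] 6.3
```

Emit:
{"method": "carry_out", "body": {"motion": [{"tx": 0.4,"ty": -0.4,"tz": 3,"yaw": 0},{"tx": 0.4,"ty": -0.4,"tz": 6,"yaw": 0},{"tx": 0.4,"ty": -0.4,"tz": 8,"yaw": 0},{"tx": 0.4,"ty": -0.4,"tz": 8.5,"yaw": 0},{"tx": 0.4,"ty": -0.4,"tz": 8.5,"yaw": 0}]}}

```text
time: 32.52
tool_pos: [629.6, 19.5, 55.6]
eef_rot: [-0.0, 0.0, 1.0, -0.0]
force: [0.2, -0.1, -0.8]
gripper_width: 57.1
finger_force: 64.5
```

Emit:
{"method": "carry_out", "body": {"motion": [{"tx": 0,"ty": 0,"tz": 1,"yaw": 0},{"tx": 0,"ty": 0,"tz": 2,"yaw": 0},{"tx": 0,"ty": 0,"tz": 2,"yaw": 0}]}}

```text
time: 32.9
tool_pos: [629.8, 19.5, 54.0]
eef_rot: [0.0, 0.0, 1.0, -0.0]
force: [-1.0, -0.4, 3.1]
gripper_width: 57.0
finger_force: 64.9
```

Contact with the collar rim. Releasing and checking.

Emit:
{"method": "carry_out", "body": {"motion": [{"tx": 0,"ty": 0,"tz": 0.3,"yaw": 0},{"tx": 0,"ty": 0,"tz": 0.3,"yaw": 0},{"tx": 0,"ty": 0,"tz": 0.3,"yaw": 0},{"tx": 0,"ty": 0,"tz": 0.3,"yaw": 0},{"tx": 0,"ty": 0,"tz": -35,"yaw": 0}], "jaw": 85}}

```text
time: 33.52
tool_pos: [628.2, 19.5, 86.2]
eef_rot: [-0.002, 0.0, 1.0, 0.0]
force: [0.3, 0.4, 1.4]
gripper_width: 84.9
finger_force: 0.0
```

Emit:
{"method": "carry_out", "body": {"motion": [{"tx": -10,"ty": 0,"tz": -40,"yaw": 0},{"tx": -45,"ty": 0,"tz": -75,"yaw": 0},{"tx": -60,"ty": 0,"tz": -100,"yaw": 0},{"tx": -60,"ty": 0,"tz": -100,"yaw": 0},{"tx": -60,"ty": 0,"tz": -100,"yaw": 0}]}}

```text
time: 34.15
tool_pos: [689.0, 19.5, 187.4]
eef_rot: [-0.001, 0.0, 1.0, -0.0]
force: [-0.6, -1.0, -0.5]
gripper_width: 84.9
finger_force: 0.0
```

```bash
python3 -c "
from h import *
stack(98,104)
"
```

```text
tcp [688.99  19.5  187.37] heading 89.99 w 84.9 t 34.15
top part ctr [630.4  19.6] ax [35.6 35.7] bbox ctr [630.7  19.6] [35.7 35.9] rect [630.2  19.6] [35.6 35.6] 45.0
top part ctr [630.6  19.6] ax [58.1 58.2] bbox ctr [630.6  19.6] [58.9 58.3] rect [630.5  19.6] [58.4 58.3] 44.4
tt ctr [630.3  19. ] ax [127.5 127.7] bbox ctr [630.2  18.8] [127.8 128.5] rect [630.4  19. ] [127.8 128. ] 59.4
```

The ring is centred. Finally, the grey lid; the blue one stands about 106 mm nearer the robot.

Emit:
{"method": "carry_out", "body": {"motion": [{"tx": 33,"ty": 40,"tz": 0,"yaw": 0},{"tx": 66,"ty": 80,"tz": 0,"yaw": 0},{"tx": 100,"ty": 120,"tz": 0,"yaw": 0},{"tx": 133,"ty": 160,"tz": 20,"yaw": 0},{"tx": 166,"ty": 200,"tz": 40,"yaw": 0}]}}

```text
time: 34.83
tool_pos: [521.7, 220.3, 147.3]
eef_rot: [-0.0, 0.0, 1.0, -0.0]
force: [1.2, 0.6, 1.1]
gripper_width: 85.2
finger_force: 0.0
```

Emit:
{"method": "carry_out", "body": {"motion": [{"tx": 30,"ty": 34,"tz": 20,"yaw": 0},{"tx": 30,"ty": 34,"tz": 25,"yaw": 0},{"tx": 30,"ty": 34,"tz": 25,"yaw": 0},{"tx": 30,"ty": 34,"tz": 25,"yaw": 0}], "jaw": 50}}

```text
time: 35.33
tool_pos: [494.3, 252.8, 123.9]
eef_rot: [0.0, 0.001, 1.0, 0.0]
force: [0.5, 0.7, 0.1]
gripper_width: 49.8
finger_force: 0.0
```

```bash
python3 -c "
from h import *
p,d,W,m,t=snap(); z=W[...,2]; R=np.zeros(d.shape,bool); R[:260,150:420]=1; R&=d>0
fit(R&(z>3.5)&(z<40),7,m,800,'plate'); fit(R&(z>24)&(z<40),28,m,60,'knob'); fit(R&(z>14)&(z<40),26,m,60,'knob14')
v,u=np.where(R&(z>3.5)&(z<40)); print(u.min(),u.max(),v.min(),v.max()); cv2.imwrite('pics/w11.png',p[:,:,::-1])
"
```

```text
tcp [494.3  252.84 123.94] heading 89.92 w 49.8 t 35.325
plate ctr [434.6 255.2] ax [52.3 52.3] bbox ctr [434.7 255.3] [52.1 52.2] rect [434.7 255.3] [52.1 52.2] 0.0
plate ctr [343.6 242.5] ax [22.3 53.6] bbox ctr [345.4 242.3] [21.3 51.1] rect [345.4 242.3] [21.3 51.1] 0.0
knob ctr [548.2 136.9] ax [11.  22.5] bbox ctr [546.9 137.5] [12.4 23.6] rect [546.9 137.5] [23.6 12.4] 90.0
knob ctr [529.1 139.5] ax [39.  43.6] bbox ctr [525.  146.2] [39.6 29.9] rect [521.1 149.6] [44.5 18.6] 33.1
knob ctr [434.6 255.2] ax [16.6 16.8] bbox ctr [434.8 255.1] [17.  16.7] rect [434.8 255.1] [17.  16.7] 0.0
knob14 ctr [541.9 137.2] ax [19.8 33.2] bbox ctr [538.3 136.8] [31.7 24.1] rect [538.8 138.1] [22.5 33.8] 82.5
knob14 ctr [523.  145.9] ax [31.3 40.6] bbox ctr [524.4 146.6] [42.7 32.4] rect [520.4 150.5] [45.5 23.1] 33.1
knob14 ctr [434.6 255.2] ax [16.9 17. ] bbox ctr [434.9 255.1] [17.1 16.8] rect [434.9 255.1] [17.1 16.8] 0.0
150 316 0 259
```

View pics/w11.png

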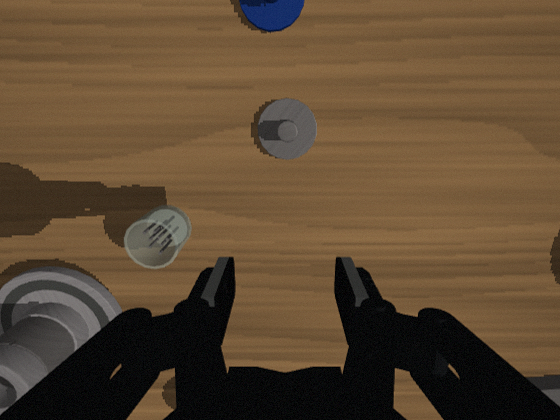

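The grey lid is at (285,130) with its knob up, and the blue decoy is at (271,10). Moving over the grey knob and down.

Emit:
{"method": "carry_out", "body": {"motion": [{"tx": 30,"ty": 1.2,"tz": 30,"yaw": 0},{"tx": 60.9,"ty": 2.4,"tz": 65,"yaw": 0},{"tx": 60.9,"ty": 2.4,"tz": 95,"yaw": 0},{"tx": 60.9,"ty": 2.4,"tz": 115,"yaw": 0},{"tx": 60.9,"ty": 2.4,"tz": 119,"yaw": 0}]}}

```text
time: 36.0
tool_pos: [432.9, 255.5, 3.9]
eef_rot: [-0.001, 0.0, 1.0, -0.0]
force: [-0.5, 1.2, 0.5]
gripper_width: 49.9
finger_force: 0.0
```

Emit:
{"method": "carry_out", "body": {"motion": [{"tx": 0,"ty": 0,"tz": 8,"yaw": 0},{"tx": 0,"ty": 0,"tz": 16,"yaw": 0},{"tx": 0,"ty": 0,"tz": 22,"yaw": 0},{"tx": 0,"ty": 0,"tz": 24,"yaw": 0},{"tx": 0,"ty": 0,"tz": 24,"yaw": 0}]}}

```text
time: 36.62
tool_pos: [432.8, 256.0, -19.4]
eef_rot: [0.0, 0.0, 1.0, -0.0]
force: [0.1, 0.3, 0.2]
gripper_width: 49.9
finger_force: 0.0
```

Emit:
{"method": "carry_out", "body": {"motion": [{"tx": -0.6,"ty": -0.7,"tz": 0,"yaw": 0},{"tx": -0.6,"ty": -0.7,"tz": 0,"yaw": 0},{"tx": -0.6,"ty": -0.7,"tz": 0,"yaw": 0},{"tx": -0.6,"ty": -0.7,"tz": 0,"yaw": 0},{"tx": -0.6,"ty": -0.7,"tz": 0,"yaw": 0}], "jaw": 8}}

```text
time: 37.25
tool_pos: [433.7, 255.3, -18.9]
eef_rot: [0.0, 0.0, 1.0, 0.0]
force: [-1.0, -0.1, 5.3]
gripper_width: 15.7
finger_force: 58.5
```

Emit:
{"method": "carry_out", "body": {"motion": [{"tx": 0,"ty": 0,"tz": -15,"yaw": 0},{"tx": 0,"ty": 0,"tz": -50,"yaw": 0},{"tx": 0,"ty": 0,"tz": -95,"yaw": 0},{"tx": -5,"ty": -5,"tz": -135,"yaw": 0},{"tx": -25,"ty": -30,"tz": -165,"yaw": 0}]}}

```text
time: 37.88
tool_pos: [458.3, 225.7, 148.5]
eef_rot: [0.001, -0.001, 1.0, 0.001]
force: [0.9, 1.0, -1.0]
gripper_width: 15.2
finger_force: 58.6
```

```bash
python3 -c "
from h import *
p,d,W,m,t=snap(); zr=W[...,2]-t[2]
q=(d>0)&(zr>20)&(zr<30)&(abs(W[...,1]-t[1])<32)&(abs(W[...,0]-t[0])<40)
P=W[q]-t; print('z',np.percentile(P[:,2],[5,50,95]),'x',np.percentile(P[:,0],[.5,99.5]),'y',np.percentile(P[:,1],[.5,99.5]))
cv2.imwrite('pics/w12.png',p[:,:,::-1])
"
```

```text
tcp [458.28 225.74 148.54] heading 90.1 w 15.2 t 37.875
z [23.32845905 25.06552697 26.05425349] x [-25.35773835  27.11383661] y [-25.8691424   25.96321724]
```

View pics/w12.png

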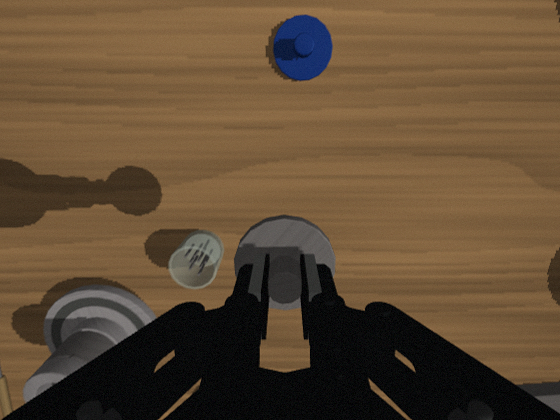

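The grey lid hangs level at (285,260) in the jaws. Carrying it to the stack.

Emit:
{"method": "carry_out", "body": {"motion": [{"tx": -30,"ty": -36,"tz": 0,"yaw": 0},{"tx": -63,"ty": -76,"tz": 0,"yaw": 0},{"tx": -96,"ty": -116,"tz": 0,"yaw": 0},{"tx": -129,"ty": -156,"tz": 0,"yaw": 0},{"tx": -158,"ty": -190,"tz": 0,"yaw": 0}]}}

```text
time: 38.55
tool_pos: [617.2, 33.5, 146.4]
eef_rot: [0.0, 0.0, 1.0, 0.0]
force: [0.1, -0.2, -0.1]
gripper_width: 15.1
finger_force: 58.7
```

Emit:
{"method": "carry_out", "body": {"motion": [{"tx": -13,"ty": -16,"tz": 10,"yaw": 0},{"tx": -13,"ty": -16,"tz": 30,"yaw": 0},{"tx": -13,"ty": -16,"tz": 45,"yaw": 0},{"tx": -13,"ty": -16,"tz": 50,"yaw": 0},{"tx": -13,"ty": -16,"tz": 50,"yaw": 0}]}}

```text
time: 39.17
tool_pos: [628.9, 19.9, 95.6]
eef_rot: [-0.0, -0.0, 1.0, 0.0]
force: [1.1, -0.4, -0.6]
gripper_width: 15.7
finger_force: 58.7
```

Emit:
{"method": "carry_out", "body": {"motion": [{"tx": 0,"ty": 0,"tz": 0,"yaw": 0},{"tx": 0,"ty": 0,"tz": 0,"yaw": 0},{"tx": 0,"ty": 0,"tz": 0,"yaw": 0}]}}

```text
time: 39.55
tool_pos: [629.4, 19.2, 95.9]
eef_rot: [0.0, 0.0, 1.0, 0.0]
force: [-0.2, -1.0, -0.5]
gripper_width: 15.4
finger_force: 58.7
```

Now 95.9; contact is expected near 85.1.

Emit:
{"method": "carry_out", "body": {"motion": [{"tx": 0,"ty": 0.3,"tz": 3,"yaw": 0},{"tx": 0,"ty": 0.3,"tz": 6,"yaw": 0},{"tx": 0,"ty": 0.3,"tz": 8,"yaw": 0},{"tx": 0,"ty": 0.3,"tz": 8.5,"yaw": 0},{"tx": 0,"ty": 0.3,"tz": 8.5,"yaw": 0}]}}

```text
time: 40.17
tool_pos: [629.3, 19.5, 87.1]
eef_rot: [-0.0, 0.0, 1.0, -0.0]
force: [0.5, -0.1, -1.4]
gripper_width: 15.4
finger_force: 58.7
```

Emit:
{"method": "carry_out", "body": {"motion": [{"tx": 0,"ty": 0,"tz": 1,"yaw": 0},{"tx": 0,"ty": 0,"tz": 2,"yaw": 0},{"tx": 0,"ty": 0,"tz": 2.3,"yaw": 0},{"tx": 0,"ty": 0,"tz": 2.3,"yaw": 0}]}}

```text
time: 40.67
tool_pos: [629.4, 19.5, 85.1]
eef_rot: [0.0, 0.0, 1.0, 0.0]
force: [-0.9, 0.3, 2.9]
gripper_width: 15.7
finger_force: 59.0
```

Contact. Releasing and backing off to check.

Emit:
{"method": "carry_out", "body": {"motion": [{"tx": 0,"ty": 0,"tz": 0,"yaw": 0},{"tx": 0,"ty": 0,"tz": 0,"yaw": 0},{"tx": 0,"ty": 0,"tz": 0,"yaw": 0},{"tx": 0,"ty": 0,"tz": 0,"yaw": 0},{"tx": 0,"ty": 0,"tz": -35,"yaw": 0}], "jaw": 50}}

```text
time: 41.3
tool_pos: [628.0, 19.5, 117.5]
eef_rot: [-0.002, 0.0, 1.0, 0.0]
force: [0.9, 0.4, 0.7]
gripper_width: 50.0
finger_force: 0.0
```

Emit:
{"method": "carry_out", "body": {"motion": [{"tx": -10,"ty": 0,"tz": -40,"yaw": 0},{"tx": -45,"ty": 0,"tz": -80,"yaw": 0},{"tx": -60,"ty": 0,"tz": -100,"yaw": 0},{"tx": -60,"ty": 0,"tz": -100,"yaw": 0},{"tx": -60,"ty": 0,"tz": -100,"yaw": 0}]}}

```text
time: 41.92
tool_pos: [688.5, 19.5, 218.3]
eef_rot: [-0.001, 0.0, 1.0, -0.0]
force: [-0.2, 0.7, -1.0]
gripper_width: 50.0
finger_force: 0.0
```

```bash
python3 -c "
from h import *
p,d,W,m,t=stack(107.5,111); z=W[...,2]; R=np.zeros(d.shape,bool); R[:235,150:420]=1
fit(R&(z>126)&(z<140)&(d>0),132,m,60,'knob'); fit(R&(z>98)&(z<140)&(d>0),104,m,400,'ring')
from station import cams
p,d=cams.snapshot('scene'); a=cv2.resize(p[120:330,120:450],None,fx=2,fy=2); cv2.imwrite('pics/s4.png',a[:,:,::-1])
d=np.array(cams.snapshot('top')[0]); o=np.load('top0p.npy')
for n,(u,v) in dict(pot=(206,135),jar=(222,227),c1=(342,140),c2=(341,220)).items(): 
  s=np.s_[v-42:v+42,u-20:u+20] if n[0]=='c' else np.s_[v-22:v+22,u-22:u+22]; print(n,cv2.phaseCorrelate(cv2.cvtColor(o[s],6).astype(float),cv2.cvtColor(d[s],6).astype(float)))
"
```

```text
tcp [688.51  19.5  218.31] heading 89.99 w 50.0 t 41.925
top part ctr [631.9  19.7] ax [19.7 20. ] bbox ctr [631.6  19.7] [20.4 20.1] rect [631.9  19.8] [19.5 20. ] 44.8
top part ctr [630.5  19.7] ax [52.3 52.4] bbox ctr [630.6  19.6] [52.4 52.9] rect [630.6  19.6] [52.4 52.9] 0.1
tt ctr [630.2  19. ] ax [127.6 127.7] bbox ctr [630.2  19.1] [127.6 128.1] rect [630.2  19.1] [127.6 128.1] 0.1
knob ctr [630.4  19.7] ax [16.7 16.9] bbox ctr [630.5  19.6] [16.5 16.9] rect [630.5  19.6] [16.5 16.9] 0.1
ring ctr [630.5  19.7] ax [58.1 58.2] bbox ctr [630.4  19.7] [58.8 58.1] rect [630.4  19.5] [58.8 58.1] 1.9
pot ((-0.8872600332362843, -1.1213893879851433), 0.16129700861590354)
jar ((0.8267571392985005, 1.1293957352847634), 0.21703981022695273)
c1 ((0.276332742050176, 0.03853593510619646), 0.3664511326106154)
c2 ((-0.2066429098553293, 0.4907314955543356), 0.5214731296077851)
```

View pics/s4.png

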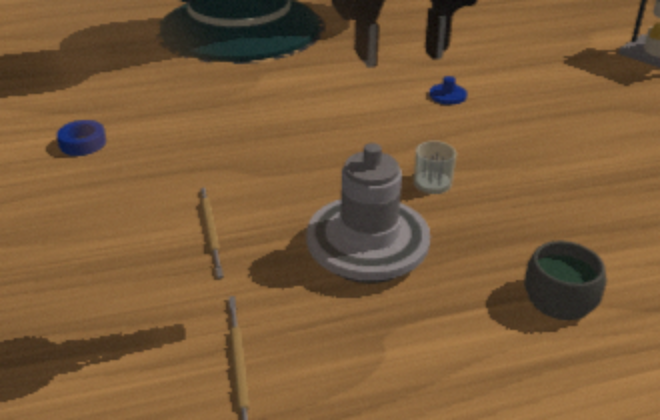

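The flask stands complete at (370,200), the bystanders are where they were, and the gripper is clear. Handing in.

```bash
python3 -c "
from station import robot
print(robot.finish_job())"
```

```text
the job is handed in; nothing more can be done
None
```

The flask is made up on the turntable in the order asked. Each part measured within about 0.5 mm of centre on the one below, the bystanders show no visible movement, and the job was handed in at about 42 s.

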